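# Change the gas-trap cartridges on the strut and lock the row

## Task

Change the gas traps: quarter-turn the old short cartridge (the one without a port) loose, lift it out of the slotted strut and hang it upright in the groove of the white rack. Mount every new cartridge from the rack on the strut, each opposite a manifold nipple of its own: lower its hammer-head foot through the slot until the flange rests on the strut, then give it a quarter turn so that the foot catches under the lips and the brass outlet port points straight at the nipple. When all are fixed, knock the lock pin at the strut's end fully down with the mallet (not with the gripper or anything else), and stand the mallet back upright on its head in the middle of the grey rubber pad; leave the other things on the bench where they are.

Things in the scene. Friction and masses are not known exactly. Their poses are not given: they have to be found in the camera images.
- strut: Fixed steel slotted strut, 500 mm long (its y axis), 50 wide, 50 high, slot upward. Origin: centre of its underside, z up. The slot runs the whole length, 24 mm wide between the lips; lips 4 mm thick, top 50 mm above the bench; channel inside 44 mm wide, 43 mm deep below the lips. A grey block, 50 mm square and 60 mm high, at y = -190 mm holds the lock pin.
- station0 (a point): Point on the slot's centre line level with the lips' top, at y = +210 mm of the strut, opposite a manifold nipple. Axes as the strut's. The manifold is a bar on the strut's +x side, 73 to 103 mm high, near face 85 mm from the slot's centre line, y = -118 to +253 mm; its 4 nipples (12 mm diameter, 88 mm high) point in -x at the stations, tips 62 mm from the centre line.
- station1 (a point): The same opposite the nipple at y = +115 mm.
- station2 (a point): The same opposite the nipple at y = +20 mm.
- station3 (a point): The same opposite the nipple at y = -75 mm.
- lock_pin (a joint): Travel of the upright lock pin in m: 0 fully up, 0.020 fully down. It moves straight down against about 8 to 10 N of friction and spring, and stays where it is driven.
- pin_top (a point): Centre of the top of the lock pin's steel mushroom cap (30 mm diameter, 8 mm thick); 88 mm above the bench when the pin is fully up, 68 mm when fully down.
- rack: Fixed white plastic rack, 110 x 430 mm, top 30 mm above the bench, with a 42 mm wide, 24 mm deep groove along its y axis in the middle, open at both ends. Origin: centre of its underside. New cartridges hang in the groove, flanges on the rack's top; a place is free once its cartridge is gone.
- old_mid (a point): Centre (on the axis, 55 mm above the underside) of the old cartridge: 110 mm tall, no port, 0.22 kg, same foot, neck, flange and body diameter as cart0. At the start it is in the strut, foot caught under the lips (x about along the strut's x), somewhere at strut y = -80 to 0 mm; this point is then 88 mm above the bench, and 68 mm when it hangs in the rack.
- pad: Grey rubber pad on the bench, 120 x 120 mm, 2 mm thick, fixed. Origin: centre of its underside.
- mallet_head (a point): Centre of the head of a loose mallet (0.36 kg) that stands on its head's lower striking face. Head: upright cylinder of 68 mm diameter, 56 mm high; this point is on its axis, 28 mm above the lower face. Handle: level flat-sided bar pointing in -x of this frame, 22 mm wide (y), 26 mm high, centred 32 mm above the lower face, from 34 to 170 mm from the head's axis; hold it close to the head. z up.
- cart0_mid (a point): Centre (on the axis, 70 mm above the underside) of a gas-trap cartridge, 140 mm tall, 0.25 kg; may be absent. From below: hammer-head foot 8 mm thick, 38 mm long (x), 20 wide (y), ends rounded; neck of 14 mm diameter; flange of 56 mm diameter, 17 to 23 mm up; round body of 44 mm diameter to the top. z up. With the flange on the strut's lips this point is 103 mm above the bench, the foot below the lips with 5 mm of play.
- cart0_port (a point): Tip of the brass outlet port of cart0: 12 mm diameter, points in +x of the cartridge, 55 mm above its underside, tip 42 mm from its axis.
- cart1_mid (a point): Centre (on the axis, 70 mm above the underside) of a gas-trap cartridge, the same as cart0; may be absent.
- cart1_port (a point): Tip of the brass outlet port of cart1: 12 mm diameter, points in +x of the cartridge, 55 mm above its underside, tip 42 mm from its axis.
- cart2_mid (a point): Centre (on the axis, 70 mm above the underside) of a gas-trap cartridge, the same as cart0; may be absent.
- cart2_port (a point): Tip of the brass outlet port of cart2: 12 mm diameter, points in +x of the cartridge, 55 mm above its underside, tip 42 mm from its axis.
- cart3_mid (a point): Centre (on the axis, 70 mm above the underside) of a gas-trap cartridge, the same as cart0; may be absent.
- cart3_port (a point): Tip of the brass outlet port of cart3: 12 mm diameter, points in +x of the cartridge, 55 mm above its underside, tip 42 mm from its axis.
- bottle: Amber bottle, 60 mm diameter, 150 mm tall. Origin at its underside or middle. Not part of the job: leave it alone.
- jar: White jar, 64 mm diameter, 80 mm tall. Origin at its underside or middle. Not part of the job: leave it alone.
- beaker: Glass beaker, 70 mm diameter, 90 mm tall. Origin at its underside or middle. Not part of the job: leave it alone.
- fitting: Brass fitting, 28 mm diameter, 60 mm tall. Origin at its underside or middle. Not part of the job: leave it alone.
- fittings_box: Grey box, 90 x 130 x 40 mm. Origin at its underside or middle. Not part of the job: leave it alone.

How it is judged:
On the way, in this order (a step that is already met when the one before it is completed fails the run):
1. the old cartridge hangs in the rack and all new cartridges are in the slot opposite a nipple, caught under the lips, ports facing the nipples, released ((horizontal distance between cart0_mid and station0 below 0.014 m or horizontal distance between cart0_mid and station1 below 0.014 m or horizontal distance between cart0_mid and station2 below 0.014 m or horizontal distance between cart0_mid and station3 below 0.014 m) and z of cart0_mid in the frame of strut between 0.094 and 0.109 m and angle between each of cart0_mid, cart1_mid, cart2_mid, cart3_mid, old_mid's own z axis and vertical below 0.1 rad and angle between the x axis of each of cart0_mid, cart1_mid, cart2_mid, cart3_mid and the x axis of strut, either way round below 0.25 rad and x of each of cart0_port, cart1_port, cart2_port, cart3_port in the frame of strut above 0.02 m and (horizontal distance between cart1_mid and station0 below 0.014 m or horizontal distance between cart1_mid and station1 below 0.014 m or horizontal distance between cart1_mid and station2 below 0.014 m or horizontal distance between cart1_mid and station3 below 0.014 m) and z of cart1_mid in the frame of strut between 0.094 and 0.109 m and (horizontal distance between cart2_mid and station0 below 0.014 m or horizontal distance between cart2_mid and station1 below 0.014 m or horizontal distance between cart2_mid and station2 below 0.014 m or horizontal distance between cart2_mid and station3 below 0.014 m) and z of cart2_mid in the frame of strut between 0.094 and 0.109 m and (horizontal distance between cart3_mid and station0 below 0.014 m or horizontal distance between cart3_mid and station1 below 0.014 m or horizontal distance between cart3_mid and station2 below 0.014 m or horizontal distance between cart3_mid and station3 below 0.014 m) and z of cart3_mid in the frame of strut between 0.094 and 0.109 m and z of old_mid in the frame of rack between 0.06 and 0.076 m and x of old_mid in the frame of rack between -0.02 and 0.02 m and y of old_mid in the frame of rack between -0.215 and 0.215 m and contact force between the fingers and old below 0.2 N and contact force between the fingers and cart0 below 0.2 N and contact force between the fingers and cart1 below 0.2 N and contact force between the fingers and cart2 below 0.2 N and contact force between the fingers and cart3 below 0.2 N), for 0.2 s.
2. the lock pin is driven down (value of joint lock_pin above 0.0165 m), for 0.1 s.
At the end, for the whole second after the job is handed in: Old cartridge upright in the rack groove; each new one in the strut, flange down within 6 mm, axis within 14 mm of a station, port facing the manifold within 14 degrees; lock pin at least 16.5 mm down; mallet upright on its head on the pad, within 50 mm of its centre ((horizontal distance between cart0_mid and station0 below 0.014 m or horizontal distance between cart0_mid and station1 below 0.014 m or horizontal distance between cart0_mid and station2 below 0.014 m or horizontal distance between cart0_mid and station3 below 0.014 m) and z of cart0_mid in the frame of strut between 0.094 and 0.109 m and angle between each of cart0_mid, cart1_mid, cart2_mid, cart3_mid, old_mid, mallet_head's own z axis and vertical below 0.1 rad and angle between the x axis of each of cart0_mid, cart1_mid, cart2_mid, cart3_mid and the x axis of strut, either way round below 0.25 rad and x of each of cart0_port, cart1_port, cart2_port, cart3_port in the frame of strut above 0.02 m and (horizontal distance between cart1_mid and station0 below 0.014 m or horizontal distance between cart1_mid and station1 below 0.014 m or horizontal distance between cart1_mid and station2 below 0.014 m or horizontal distance between cart1_mid and station3 below 0.014 m) and z of cart1_mid in the frame of strut between 0.094 and 0.109 m and (horizontal distance between cart2_mid and station0 below 0.014 m or horizontal distance between cart2_mid and station1 below 0.014 m or horizontal distance between cart2_mid and station2 below 0.014 m or horizontal distance between cart2_mid and station3 below 0.014 m) and z of cart2_mid in the frame of strut between 0.094 and 0.109 m and (horizontal distance between cart3_mid and station0 below 0.014 m or horizontal distance between cart3_mid and station1 below 0.014 m or horizontal distance between cart3_mid and station2 below 0.014 m or horizontal distance between cart3_mid and station3 below 0.014 m) and z of cart3_mid in the frame of strut between 0.094 and 0.109 m and z of old_mid in the frame of rack between 0.06 and 0.076 m and x of old_mid in the frame of rack between -0.02 and 0.02 m and y of old_mid in the frame of rack between -0.215 and 0.215 m and value of joint lock_pin above 0.0165 m and horizontal distance between mallet_head and pad below 0.05 m and height (world z) of mallet_head below 0.038 m); the robot touches nothing.
It fails at once if the lock pin is pushed by the gripper or the arm instead of the mallet (contact force between any of the fingers, the arm and lock_pin above 1 N).
It fails at once if the lock pin is pushed with a cartridge (contact force between any of old, cart0, cart1, cart2, cart3 and lock_pin above 1 N).
It fails at once if a bystander is moved by more than 30 mm (distance of any of bottle, jar, beaker, fitting, fittings_box from where it was at the start of the episode above 0.03 m).
Of cart0, cart1, cart2, cart3 only 3 to 4 are there at a start; the rules pass over those that are not, and their reading is None.
At some moment in a run one of mallet may be knocked a few centimetres aside while the robot is not near it.
It also fails if it takes over 208 s, if anything falls off the work surface, if the arm or the gripper's body presses on something with over 40 N, if the wrist force passes 120 N, or if a joint passes its speed limit or range.

## Robot

A 7-joint arm with a two-finger parallel gripper is mounted at the origin on the work surface. World frame = base frame: x ahead of the robot, y to its left, z up, the work surface at z = 0. Lengths are in m, angles in rad, forces in N, time in s.
With the tool pointing down it reaches from about 0.4 to 0.85 m from the base axis. Payload 4.5 kg.
Tool frame: the origin (TCP) lies between the finger pads; the fingertips stand 11 mm ahead of it and the grasp point (between the pads) lies 8 mm behind it; z points along the fingers, y is the direction in which the jaws open and shut (so a half turn about z gives the same grasp; the last joint's range is limited). The gripper opens to 85 mm and grips with 20 to 120 N. Pads are 22 mm wide; open, the fingers measure 114 mm over their backs; the gripper's body (76 mm by 85 mm) begins 54 mm behind the grasp point. The pads swing forward as they close: fully open they stand 13 mm farther back than shut.
Start: joints at [-1.25, 0.689, -0.195, 1.565, 0.157, 0.902, -0.215], TCP at [0.177, 0.6, 0.242] pointing down, gripper open.
Joint ranges: [-3.01, 3.01], [-0.46, 2.08], [-1.47, 1.51], [0.13, 2.56], [-1, 4.14], [0.04, 2.09], [-2.66, 2.66]. Speed limits (rad/s): [2.57, 2.57, 3.14, 3.14, 3.14, 3.14, 3.14].

## Interface

Orientations are given as a 3x3 rotation matrix whose columns are the frame's x, y, z axes.
In Python, from station import * gives the robot as it stands.
- The arm moves only by the shell command python3 -m jog 'ROWS' [OPENING]. ROWS is JSON, a list of rows, each an object with "travel": the shift along the tool's x, y, z in mm, a list of three; "turn": the turn about the tool's z in rad. A call has 1 to 5 rows; each row shifts and turns the commanded pose from where the row before left it, along the tool's axes as they then stand; what a row does not reach is not made up. A row lasts 1/10 s, in which the tool goes at most 50 mm and 8.59 degrees, less where a joint would pass 70% of its speed; a pose out of reach is approached as far as the arm can. A call with a gripper value outside its range is refused whole. OPENING is the closure in counts, from 0 (fully open) to 255 (shut), set as the call begins (- or left out, the last holds). The fingers move at their own pace and stop on an object; the grip force is fixed at half the most. Time passes only in rows, so rows that do not move let the fingers close. It gives the time, the measured TCP pose, the force and the opening at its end, in the units of the state.
- get_state(): the state, without advancing time (a new reading comes with each control period).
- read_camera(name): name is "scene" or "top" or "wrist"; returns the picture (400x640x3 uint8, red, green, blue); there is no depth.
- calibration(name): a dict with "fovy" (degrees; the focal length in pixels is half the picture's height over the tangent of half this angle, whatever the lens; pixels are square), "cx", "cy" (the principal point, pixels), "extrinsics" (4x4, takes a point from world to camera coordinates). Camera axes: x right, y up, looking along -z (the intrinsics and any distortion apply to the point x, -y, -z); pixel columns grow to the right and rows downward; lengths in m; the calibration is good to about 2 mm. The wrist camera is an equidistant fisheye: a pixel r from the principal point sees the ray r / f radians off the axis. A picture is of the moment at which its call begins: read the wrist's pose just before it. calibration takes no time and is no camera call; for the wrist camera it gives the pose at the moment of the call.
- sign_off(): hands the job in, once; it reports no verdict.
The state is a dict: "clock": time; "joints": joint angles; "qvel": joint speeds; "joint_torque": joint torques, N m; "ee_pos": TCP position; "orientation": TCP orientation; "ft_force": force on the tool from outside, world axes, zero at the start; "ft_torque": the same for the moment, N m; "width": opening from 0.0 (shut) to 1.0 (fully open).
Only numpy, scipy, OpenCV 4.12 (cv2) and the standard library are available. Lean on these libraries where they do the work, as an engineer would, in place of code of your own. Each camera call takes 0.05 s, during which the arm holds its last target.

## Working session

There is one attempt and no reset: what is moved stays moved. The work goes in short steps, Python scripts to look and compute and a shell command to move; the robot and the scene stay as the last step left them, time stands still between calls to the robot, and variables do not carry over. Pictures are saved under pics/ and viewed, and the job is handed in when it is done.

```bash
ls; mkdir -p pics; python3 - <<'E'
from station import *
import cv2
s=get_state();print(s['clock'],s['ee_pos'],s['orientation'],s['width'])
for n in ['scene','top','wrist']:
    c=calibration(n);print(n,c)
    cv2.imwrite(f'pics/a_{n}.png',read_camera(n)[:,:,::-1])
E
```

```text
pics
0.0 [0.17664873 0.59883643 0.24145885] [[-9.59199713e-01  2.82729119e-01 -3.93959051e-04]
 [ 2.82729355e-01  9.59197924e-01 -1.85832920e-03]
 [-1.47519073e-04 -1.89389262e-03 -9.99998196e-01]] 1.0003574626457035
scene {'fovy': 44.981805964207716, 'cx': 319.38620676419805, 'cy': 197.21307626580497, 'extrinsics': array([[ 0.35306503,  0.93538455, -0.02002073, -0.19219479],
       [-0.52670519,  0.21640196,  0.82204126,  0.20200972],
       [ 0.77325722, -0.27968899,  0.56907586, -2.10968289],
       [ 0.        ,  0.        ,  0.        ,  1.        ]])}
top {'fovy': 57.158370919835086, 'cx': 318.78766447902035, 'cy': 197.44906258100514, 'extrinsics': array([[ 0.00373856, -0.9999834 , -0.00438341,  0.00270644],
       [ 0.99385533,  0.00323067,  0.11063974, -0.52387223],
       [-0.11062374, -0.00477011,  0.99385091, -1.16472736],
       [ 0.        ,  0.        ,  0.        ,  1.        ]])}
wrist {'fovy': 65.70646984690485, 'cx': 316.82343361016143, 'cy': 199.56273349312838, 'extrinsics': array([[ 0.28184554,  0.95945909, -0.00115911, -0.62489898],
       [-0.92022054,  0.26997668, -0.28338446,  0.03625516],
       [-0.27158286,  0.08093729,  0.95900569, -0.37837029],
       [ 0.        ,  0.        ,  0.        ,  1.        ]])}
```

View pics/a_scene.png

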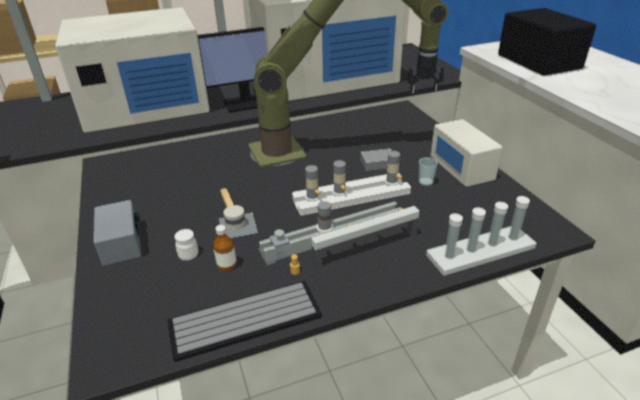

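View pics/a_top.png

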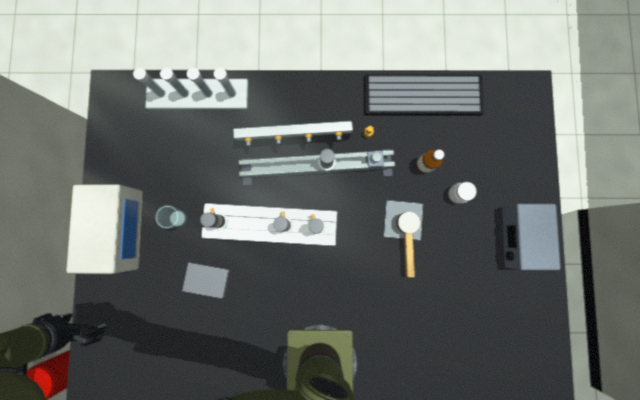

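View pics/a_wrist.png

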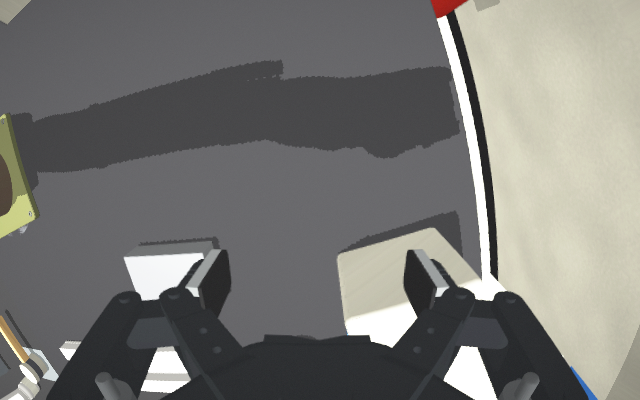

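```bash
cat > h.py <<'E'
from station import *
import numpy as np, cv2
H,W=400,640
def cam(n): return calibration(n)
def f_of(c): return (H/2)/np.tan(np.radians(c['fovy'])/2)
def proj(n,P,c=None):
    c=c or cam(n); P=np.atleast_2d(P); E=c['extrinsics']
    q=P@E[:3,:3].T+E[:3,3]; x,y,z=q[:,0],-q[:,1],-q[:,2]; f=f_of(c)
    if n=='wrist':
        r=np.hypot(x,y); th=np.arctan2(r,z); k=np.where(r>1e-9,f*th/np.maximum(r,1e-9),0)
        return np.c_[c['cx']+k*x,c['cy']+k*y]
    return np.c_[c['cx']+f*x/z,c['cy']+f*y/z]
def back(n,uv,z0,c=None):
    c=c or cam(n); E=c['extrinsics']; R=E[:3,:3]; o=-R.T@E[:3,3]
    f=f_of(c); uv=np.atleast_2d(np.float64(uv)); d=(uv-[c['cx'],c['cy']])/f
    if n=='wrist':
        r=np.hypot(*d.T); s=np.where(r>1e-9,np.sin(r)/np.maximum(r,1e-9),1); v=np.c_[d[:,0]*s,-d[:,1]*s,-np.cos(r)]
    else: v=np.c_[d[:,0],-d[:,1],-np.ones(len(d))]
    w=v@R
    return o+w*((z0-o[2])/w[:,2])[:,None]
def shot(n,name,box=None,sc=1):
    c=cam(n); im=read_camera(n)[:,:,::-1]
    cv2.imwrite(f'pics/{name}_raw.png',im)
    if box: x0,y0,x1,y1=box; im=im[y0:y1,x0:x1]
    im=cv2.resize(im,None,fx=sc,fy=sc,interpolation=cv2.INTER_CUBIC); cv2.imwrite(f'pics/{name}.png',im); return c
def yaw(R): return np.arctan2(R[1,0],R[0,0])
def st():
    s=get_state(); print('t',round(s['clock'],2),'p',np.round(s['ee_pos'],4),'yaw_toolx',round(float(yaw(s['orientation'])),4),'toolz',np.round(s['orientation'][:,2],3),'w',round(s['width'],3),'F',np.round(s['ft_force'],1)); return s
def travel(target):
    """mm along the tool axes from the measured pose to a world target"""
    s=get_state(); return 1000*s['orientation'].T@(np.array(target)-s['ee_pos'])
E
python3 - <<'E'
import cv2
im=cv2.imread('pics/a_top.png')
cv2.imwrite('pics/b1.png',cv2.resize(im[110:260,190:350],None,fx=5,fy=5,interpolation=cv2.INTER_CUBIC)[:600])
cv2.imwrite('pics/b1b.png',cv2.resize(im[100:220,225,None] if 0 else im[110:200,225:405],None,fx=4.4,fy=4.4,interpolation=cv2.INTER_CUBIC))
cv2.imwrite('pics/b2.png',cv2.resize(im[110:290,340:480],None,fx=3.3,fy=3.3,interpolation=cv2.INTER_CUBIC))
E
```

```text
(no output)
```

View pics/b1.png

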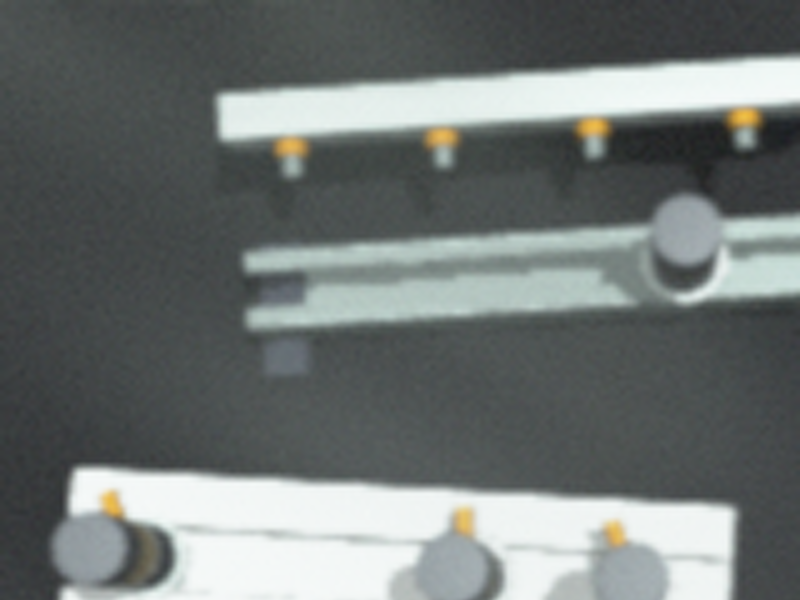

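View pics/b1b.png

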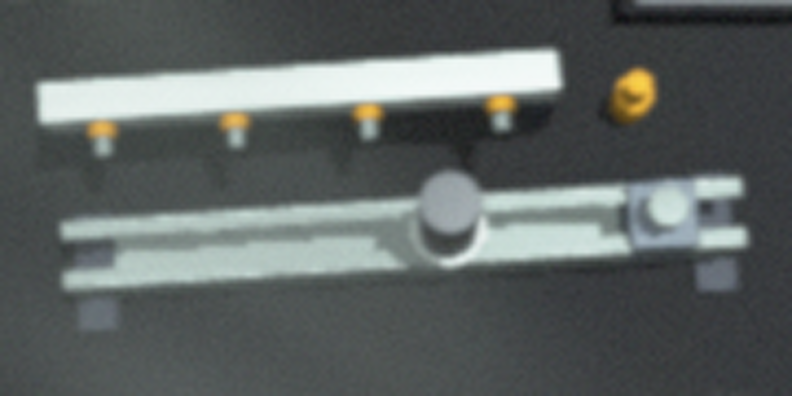

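View pics/b2.png

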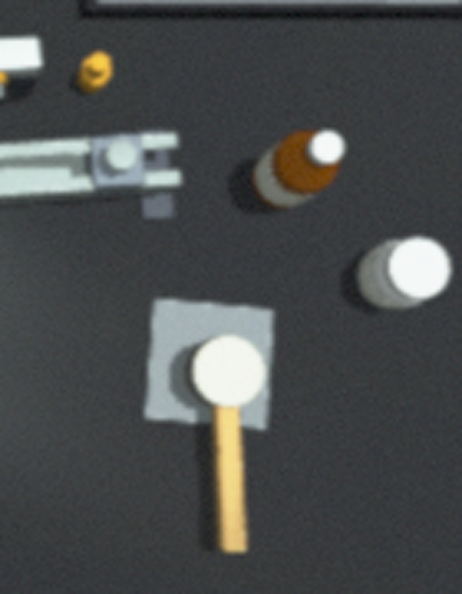

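```bash
python3 - <<'E'
import cv2
im=cv2.imread('pics/a_top.png')
cv2.imwrite('pics/b3.png',cv2.resize(im[195:255,195:345],None,fx=5.3,fy=5.3,interpolation=cv2.INTER_CUBIC))
E
```

```text
(no output)
```

View pics/b3.png

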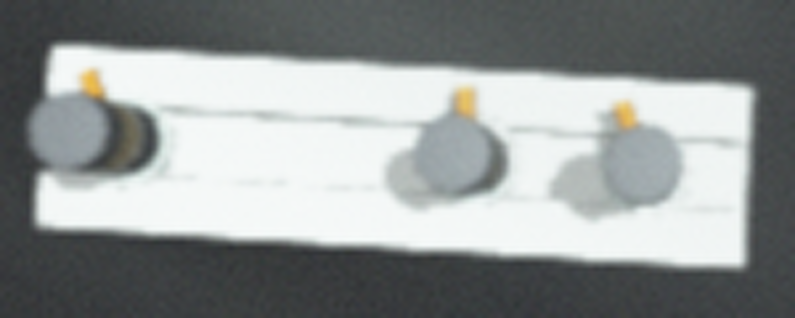

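```bash
cat > m1.py <<'E'
from h import *
from scipy.optimize import least_squares
c=cam('top')
def z(pts,s,o): return np.array(pts,float)/s+np.array(o)-0.0
def rect(corn_uv,local,name,extra=None):
    def P(p): 
        ca,sa=np.cos(p[2]),np.sin(p[2]); l=np.array(local); return np.c_[p[0]+ca*l[:,0]-sa*l[:,1],p[1]+sa*l[:,0]+ca*l[:,1],l[:,2]]
    r=least_squares(lambda p:(proj('top',P(p),c)-corn_uv).ravel(),[0.6,0,0]); print(name,np.round(r.x,4),'res px',np.round(r.fun,1)); return r.x
# px = (zoom+.5)/s -.5+off
S=rect((np.array([(62,221),(62,291),(742,177),(748,247)])+.5)/4.4-.5+[225,110],[(.025,.25,.05),(-.025,.25,.05),(.025,-.25,.05),(-.025,-.25,.05)],'strut')
M=rect((np.array([(37,83),(40,123),(557,48),(562,90)])+.5)/4.4-.5+[225,110],[(.115,.253,.103),(.085,.253,.103),(.115,-.118,.103),(.085,-.118,.103)],'strut by manifold')
R=rect((np.array([(50,44),(36,229),(753,86),(747,268)])+.5)/5.3-.5+[195,195],[(.055,.215,.03),(-.055,.215,.03),(.055,-.215,.03),(-.055,-.215,.03)],'rack')
Pd=rect((np.array([(155,299),(146,420),(273,311),(267,429)])+.5)/3.3-.5+[340,110],[(.06,.06,.002),(-.06,.06,.002),(.06,-.06,.002),(-.06,-.06,.002)],'pad')
ct=back('top',(np.array([(69,132),(454,155),(641,164)])+.5)/5.3-.5+[195,195],.153,c)
pt=back('top',(np.array([(92,75),(466,93),(625,107)])+.5)/5.3-.5+[195,195],.074,c)
old=back('top',(np.array([(450,203)])+.5)/4.4-.5+[225,110],.143,c)
mal=back('top',(np.array([(228,371)])+.5)/3.3-.5+[340,110],.058,c)
hd=back('top',(np.array([(233,550)])+.5)/3.3-.5+[340,110],.047,c)
pin=back('top',(np.array([(667,208)])+.5)/4.4-.5+[225,110],.088,c)
def loc(p,q): 
    d=q[:,:2]-p[:2]; return np.c_[d@[np.cos(p[2]),np.sin(p[2])],d@[-np.sin(p[2]),np.cos(p[2])]]
for n,a in [('carts',ct),('ports',pt),('old',old),('mallet',mal),('handle end',hd),('pin',pin)]: print(n,np.round(a,4).tolist())
print('port yaw',np.round([np.arctan2(*(p-q)[[1,0]]) for p,q in zip(pt,ct)],3))
print('in rack',np.round(loc(R,ct),4).tolist(),'old in strut',np.round(loc(S,old),4),'pin',np.round(loc(S,pin),4),'mallet in pad',np.round(loc(Pd,mal),4))
E
python3 m1.py
```

```text
strut [0.6341 0.0127 0.068 ] res px [ 0.   0.3  0.6 -0.4 -0.3  0.4 -0.3 -0.3]
strut by manifold [0.6343 0.0123 0.0696] res px [-0.1 -0.1 -0.4  0.2  0.4  0.1  0.  -0.1]
rack [ 0.4368  0.1638 -0.0523] res px [ 0.5  0.5  0.  -0.3  0.1 -0.  -0.5 -0.1]
pad [ 0.4526 -0.2747 -0.0842] res px [-0.2  0.2  0.1 -0.2  0.2 -0.3 -0.1  0.3]
carts [[0.4448, 0.3257, 0.153], [0.433, 0.115, 0.153], [0.4284, 0.013, 0.153]]
ports [[0.4823, 0.3377, 0.074], [0.4724, 0.1172, 0.074], [0.4645, 0.0236, 0.074]]
old [[0.6362, -0.0197, 0.143]]
mallet [[0.4436, -0.2788, 0.058]]
handle end [[0.2749, -0.2823, 0.047]]
pin [[0.6455, -0.1748, 0.088]]
port yaw [0.309 0.054 0.286]
in rack [[-0.0005, 0.1621], [-0.0013, -0.049], [-0.0005, -0.1511]] old in strut [[-0.0002 -0.0324]] pin [[-0.0014 -0.1878]] mallet in pad [[-0.0086 -0.0049]]
```

```bash
python3 - <<'E'
from h import *
s=st(); print(np.round(s['joints'],2)); print(np.round(travel([.625,-.02,.30]),1))
E
python3 -m jog '[{"travel":[0,0,-30]},{"travel":[0,0,-30]}]' 0
```

```text
t 0.15 p [0.1767 0.599  0.2417] yaw_toolx 2.8548 toolz [-0.    -0.001 -1.   ] w 0.998 F [-0.2 -0.   0.5]
[-1.25  0.69 -0.19  1.57  0.16  0.9  -0.22]
[-605.1 -467.   -57.6]invalid input
```

```bash
python3 -m jog '[{"travel":[0,0,-30],"turn":0},{"travel":[0,0,-30],"turn":0}]' 0; python3 -m jog '[{"travel":[-39,-30,0],"turn":0},{"travel":[-39,-30,0],"turn":0},{"travel":[-39,-30,0],"turn":0},{"travel":[-39,-30,0],"turn":0}]' 0
```

```text
clock: 0.35
ee_pos: [0.1766, 0.5986, 0.3018]
orientation: [[-0.959, 0.283, -0.001], [0.283, 0.959, -0.003], [-0.0, -0.003, -1.0]]
ft_force: [1.3, 0.4, 0.3]
width: 1.004
clock: 0.75
ee_pos: [0.2933, 0.4384, 0.3022]
orientation: [[-0.959, 0.283, 0.0], [0.283, 0.959, -0.0], [-0.0, -0.0, -1.0]]
ft_force: [0.5, -0.0, 0.4]
width: 1.0
```

```bash
python3 - <<'E'
from h import *
s=st(); print(np.round(s['joints'],2)); print(np.round(travel([.625,-.02,.30]),1))
E
```

```text
t 0.75 p [0.2933 0.4384 0.3022] yaw_toolx 2.8552 toolz [ 0. -0. -1.] w 1.0 F [ 0.5 -0.   0.4]
[-0.93  0.49 -0.22  1.78  0.13  0.89  0.08]
[-447.7 -346.     2.4]
```

```bash
python3 -m jog '[{"travel":[-38,-29,0],"turn":0},{"travel":[-38,-29,0],"turn":0},{"travel":[-38,-29,0],"turn":0},{"travel":[-38,-29,0],"turn":0},{"travel":[-38,-29,0],"turn":0}]' 0|head -2;python3 -m jog '[{"travel":[-38,-29,0],"turn":0},{"travel":[-38,-29,0],"turn":0},{"travel":[-38,-29,0],"turn":0},{"travel":[-38,-29,0],"turn":0},{"travel":[-38,-29,0],"turn":0}]' 0|head -2; python3 -m jog '[{"travel":[-30,-25,0],"turn":0},{"travel":[-20,-20,0],"turn":0},{"travel":[0,0,0],"turn":-0.12},{"travel":[0,0,0],"turn":-0.12},{"travel":[0,0,0],"turn":-0.115}]' 0|head -2; python3 - <<'E'
from h import *
s=st(); print(np.round(s['joints'],2))
shot('wrist','c1'); shot('top','c1t',(190,110,400,260),3.8)
E
```

```text
clock: 1.25
ee_pos: [0.4345, 0.2456, 0.3023]
clock: 1.75
ee_pos: [0.5756, 0.0528, 0.3021]
clock: 2.25
ee_pos: [0.6099, -0.003, 0.3018]
t 2.25 p [ 0.6099 -0.003   0.3018] yaw_toolx -3.0691 toolz [-0.001  0.    -1.   ] w 1.005 F [-0.8  0.2 -1. ]
[ 0.1   0.61 -0.3   1.53  0.2   1.03  1.39]
```

View pics/c1.png

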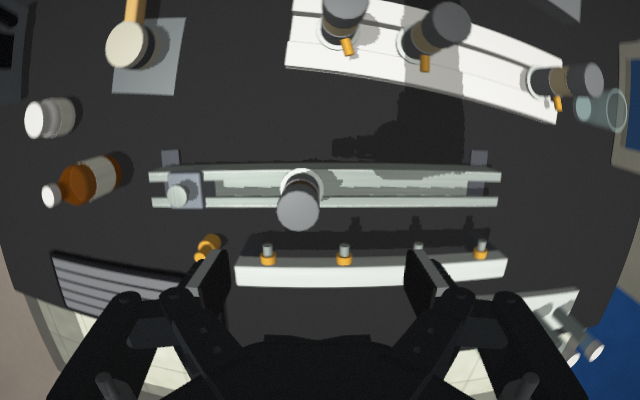

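```bash
cat > fit.py <<'E'
from h import *
from scipy.optimize import least_squares
def rect(n,uv,local,name,c):
    l=np.array(local)
    def P(p): 
        ca,sa=np.cos(p[2]),np.sin(p[2]); return np.c_[p[0]+ca*l[:,0]-sa*l[:,1],p[1]+sa*l[:,0]+ca*l[:,1],l[:,2]]
    r=least_squares(lambda p:(proj(n,P(p),c)-uv).ravel(),[0.6,0,0]); print(name,np.round(r.x,4),'res px',np.round(r.fun,1)); return r.x
E
python3 - <<'E'
from fit import *
c=cam('wrist')
rect('wrist',[(497,207),(500,173),(150,207),(149,173)],[(.025,.25,.05),(-.025,.25,.05),(.025,-.25,.05),(-.025,-.25,.05)],'strut',c)
rect('wrist',[(505,258),(507,277),(237,262),(236,285)],[(.085,.253,.103),(.115,.253,.103),(.085,-.118,.103),(.115,-.118,.103)],'strut by manifold',c)
print(back('wrist',[(298,211)],.143,c), back('wrist',[(178,195)],.088,c))
print(back('wrist',[(452,22),(589,80),(345,3)],.153,c))
E
```

```text
strut [0.6348 0.0132 0.0695] res px [-0.9 -0.3  0.8  0.3  1.8 -0.  -1.7 -0.1]
strut by manifold [0.631 0.017 0.059] res px [ 5.2  0.5 -1.9  0.2 -2.8  1.3  0.6 -1.1]
[[ 0.63541036 -0.01850285  0.143     ]] [[ 0.64453028 -0.17157666  0.088     ]]
[[0.43474315 0.11519868 0.153     ]
 [0.44775882 0.31434784 0.153     ]
 [0.43363579 0.01154237 0.153     ]]
```

```bash
python3 - <<'E'
from h import *
print(np.round(travel([.636,-.019,.112]),1))
E
```

```text
[-25.1 -17.9 189.8]
```

```bash
python3 -m jog '[{"travel":[-25,-18,0],"turn":0},{"travel":[0,0,35],"turn":0},{"travel":[0,0,35],"turn":0},{"travel":[0,0,20],"turn":0}]' 0|head -2; python3 - <<'E'
from h import *
st(); print(np.round(travel([.636,-.019,.112]),1))
shot('wrist','c2')
E
```

```text
clock: 2.75
ee_pos: [0.6347, -0.0193, 0.2093]
t 2.75 p [ 0.6347 -0.0193  0.2093] yaw_toolx -3.0765 toolz [-0.004 -0.    -1.   ] w 1.002 F [ 0.9 -0.4 -1.2]
[-1.7  0.2 97.3]
```

View pics/c2.png

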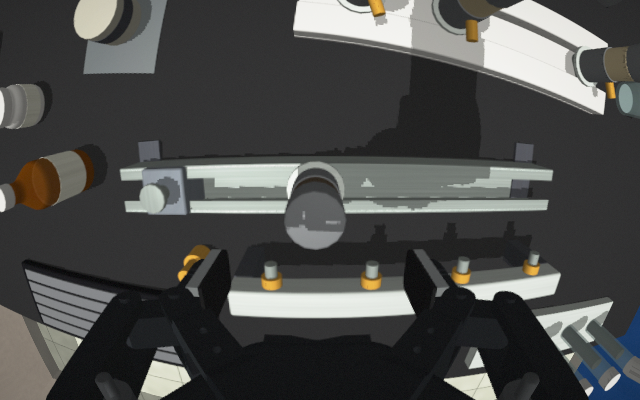

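```bash
python3 -m jog '[{"travel":[-1,0,30],"turn":0},{"travel":[0,0,30],"turn":0},{"travel":[0,0,25],"turn":0},{"travel":[0,0,12],"turn":0}]' 0|head -2;python3 -m jog '[{"travel":[0,0,0],"turn":0},{"travel":[0,0,0],"turn":0},{"travel":[0,0,0],"turn":0},{"travel":[0,0,0],"turn":0},{"travel":[0,0,0],"turn":0}]' 255; python3 -m jog '[{"travel":[0,0,0],"turn":0},{"travel":[0,0,0],"turn":0}]' 255
```

```text
clock: 3.2
ee_pos: [0.6363, -0.0189, 0.1136]
clock: 3.7
ee_pos: [0.6386, -0.019, 0.1172]
orientation: [[-0.998, -0.068, 0.003], [-0.068, 0.998, -0.0], [-0.003, -0.0, -1.0]]
ft_force: [0.2, -1.3, 6.5]
width: 0.502
clock: 3.9
ee_pos: [0.6386, -0.0191, 0.1172]
orientation: [[-0.998, -0.068, 0.003], [-0.068, 0.998, -0.0], [-0.003, -0.0, -1.0]]
ft_force: [-0.4, -2.3, 6.2]
width: 0.506
```

```bash
python3 -m jog '[{"travel":[0,0,0],"turn":0.12},{"travel":[0,0,0],"turn":0.12},{"travel":[0,0,0],"turn":0.12},{"travel":[0,0,0],"turn":0.12},{"travel":[0,0,0],"turn":0.12}]' 255 |tail -2;python3 -m jog '[{"travel":[0,0,0],"turn":0.12},{"travel":[0,0,0],"turn":0.12},{"travel":[0,0,0],"turn":0.12},{"travel":[0,0,0],"turn":0.12},{"travel":[0,0,0],"turn":0.12}]' 255|tail -2;python3 -m jog '[{"travel":[0,0,0],"turn":0.12},{"travel":[0,0,0],"turn":0.12},{"travel":[0,0,0],"turn":0.12},{"travel":[0,0,0],"turn":0}]' 255;  python3 - <<'E'
from h import *
st()
shot('wrist','c3')
E
```

```text
ft_force: [-2.7, 3.1, 9.0]
width: 0.501
ft_force: [0.7, 3.9, 4.8]
width: 0.502
clock: 5.3
ee_pos: [0.64, -0.0164, 0.1171]
orientation: [[-0.08, 0.997, 0.006], [0.997, 0.08, 0.002], [0.002, 0.006, -1.0]]
ft_force: [2.6, 4.0, 6.4]
width: 0.503
t 5.3 p [ 0.64   -0.0164  0.1171] yaw_toolx 1.6508 toolz [ 0.006  0.002 -1.   ] w 0.503 F [2.6 4.  6.4]
```

View pics/c3.png

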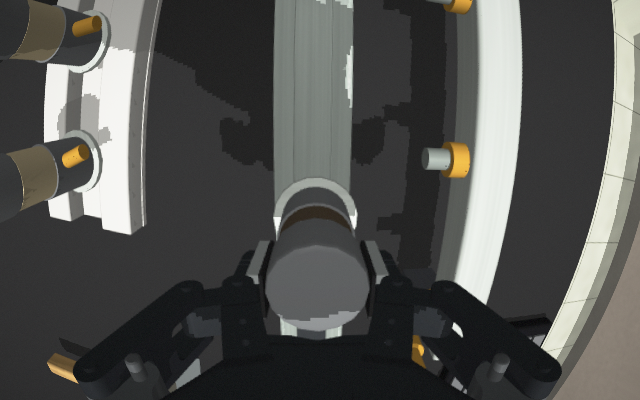

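```bash
python3 -m jog '[{"travel":[0,0,-10],"turn":0},{"travel":[0,0,-10],"turn":0}]' 255;python3 - <<'E'
from h import *
st()
shot('wrist','c4')
E
```

```text
clock: 5.55
ee_pos: [0.6368, -0.0191, 0.1356]
orientation: [[-0.08, 0.997, -0.001], [0.997, 0.08, -0.0], [-0.0, -0.001, -1.0]]
ft_force: [0.2, -0.9, -1.6]
width: 0.503
t 5.55 p [ 0.6368 -0.0191  0.1356] yaw_toolx 1.6506 toolz [-0.001 -0.    -1.   ] w 0.503 F [ 0.2 -0.9 -1.6]
```

View pics/c4.png

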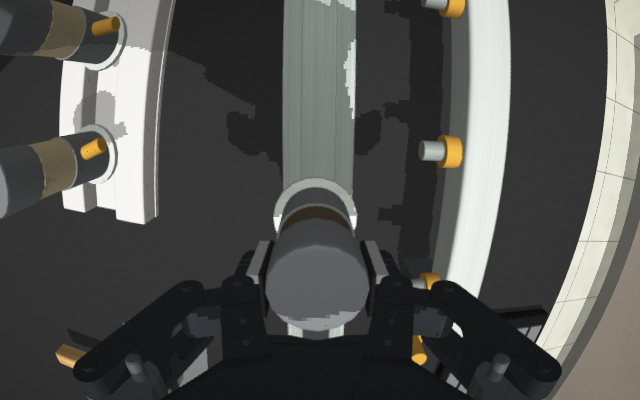

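```bash
python3 -m jog '[{"travel":[0,0,-35],"turn":0},{"travel":[0,0,-40],"turn":0},{"travel":[0,0,-30],"turn":0}]' 255|head -2;python3 - <<'E'
from h import *
print(np.round(travel([.440,.221,.24]),1))
E
```

```text
clock: 5.9
ee_pos: [0.637, -0.0198, 0.2425]
[ 255.5 -177.5    2.3]
```

```bash
python3 -m jog '[{"travel":[36,-25,0],"turn":0},{"travel":[38,-26,0],"turn":0},{"travel":[38,-26,0],"turn":0},{"travel":[38,-26,0],"turn":0},{"travel":[38,-26,0],"turn":0}]' 255|head -2;python3 -m jog '[{"travel":[38,-26,0],"turn":0},{"travel":[29,-22,0],"turn":0},{"travel":[0,0,0],"turn":0}]' 255|head -2;python3 - <<'E'
from h import *
print(np.round(travel([.440,.221,.24]),1))
s=st();print(np.round(s['joints'],2))
shot('wrist','c5'); shot('top','c5t',(190,110,400,260),3.8);
E
```

```text
clock: 6.4
ee_pos: [0.492, 0.1588, 0.2405]
clock: 6.7
ee_pos: [0.4357, 0.2259, 0.24]
[-5.3  3.9 -0. ]
t 6.7 p [0.4357 0.2259 0.24  ] yaw_toolx 1.6597 toolz [-0.005  0.002 -1.   ] w 0.503 F [ 0.2 -0.1 -2.9]
[-0.74  0.54  0.27  1.98 -0.23  0.66 -0.24]
```

View pics/c5.png

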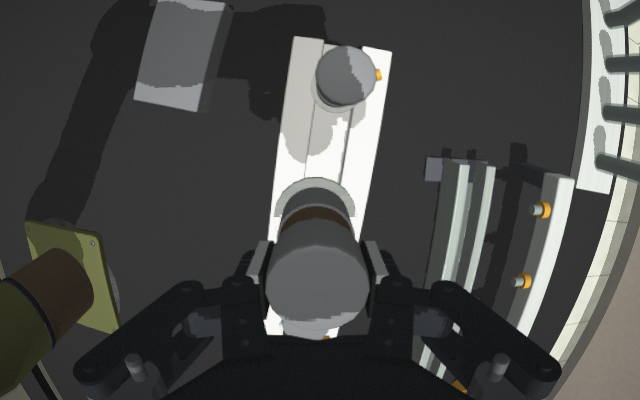

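View pics/c5t.png

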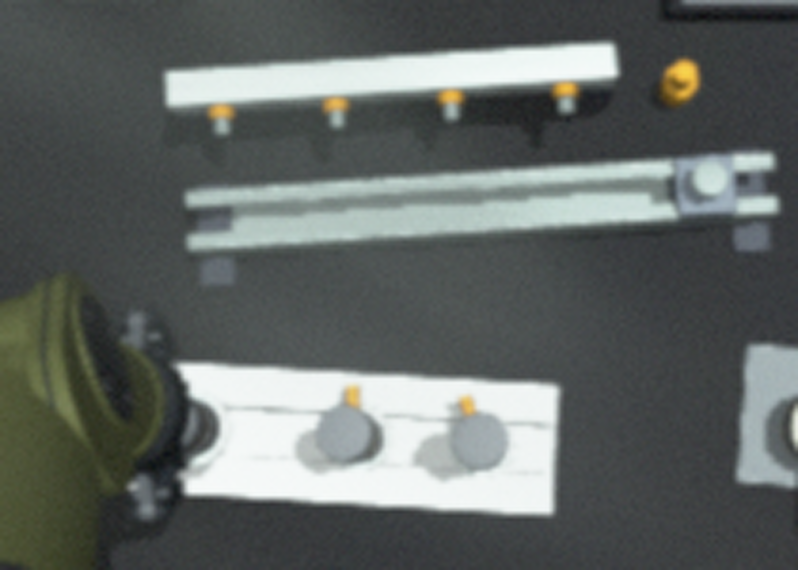

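```bash
python3 -m jog '[{"travel":[-5,4,20],"turn":0},{"travel":[0,0,40],"turn":0},{"travel":[0,0,40],"turn":0},{"travel":[0,0,25],"turn":0},{"travel":[0,0,0],"turn":0}]' 255;python3 - <<'E'
from h import *
print(np.round(travel([.440,.221,.097]),1))
s=st();
shot('wrist','c6'); 
E
```

```text
clock: 7.3
ee_pos: [0.4442, 0.214, 0.1128]
orientation: [[-0.076, 0.997, -0.005], [0.997, 0.076, -0.004], [-0.003, -0.005, -1.0]]
ft_force: [-0.9, -0.5, -2.6]
width: 0.499
[ 7.4 -3.6 15.8]
t 7.3 p [0.4442 0.214  0.1128] yaw_toolx 1.647 toolz [-0.005 -0.004 -1.   ] w 0.499 F [-0.9 -0.5 -2.6]
```

View pics/c6.png

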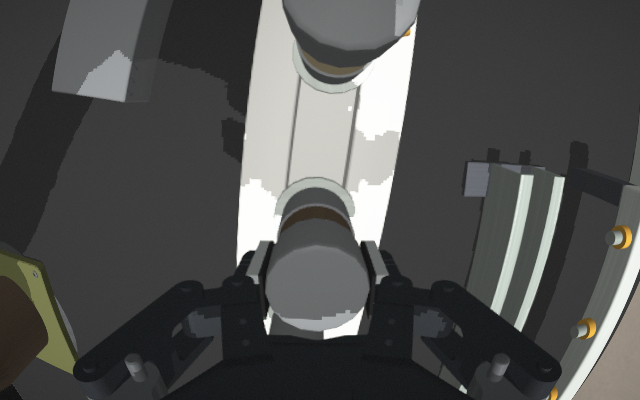

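```bash
python3 -m jog '[{"travel":[3,-4,0],"turn":0},{"travel":[0,0,8],"turn":0},{"travel":[0,0,6],"turn":0},{"travel":[0,0,2],"turn":0},{"travel":[0,0,0],"turn":0}]' 255
```

```text
clock: 7.85
ee_pos: [0.4409, 0.2194, 0.0992]
orientation: [[-0.079, 0.997, -0.0], [0.997, 0.079, -0.0], [-0.0, -0.0, -1.0]]
ft_force: [-0.1, -0.2, -2.5]
width: 0.501
```

```bash
python3 -m jog '[{"travel":[0,0,2],"turn":0},{"travel":[0,0,1.5],"turn":0},{"travel":[0,0,0],"turn":0}]' 255; python3 -m jog '[{"travel":[0,0,0],"turn":0},{"travel":[0,0,0],"turn":0},{"travel":[0,0,0],"turn":0},{"travel":[0,0,0],"turn":0},{"travel":[0,0,0],"turn":0}]' 0;  python3 - <<'E'
from h import *
s=st();
shot('wrist','c7'); 
E
```

```text
clock: 8.15
ee_pos: [0.4411, 0.2196, 0.0971]
orientation: [[-0.079, 0.997, 0.001], [0.997, 0.079, 0.001], [0.001, 0.001, -1.0]]
ft_force: [-2.8, -0.4, 11.3]
width: 0.5
clock: 8.65
ee_pos: [0.4409, 0.2194, 0.0957]
orientation: [[-0.079, 0.997, -0.0], [0.997, 0.079, -0.0], [-0.0, -0.0, -1.0]]
ft_force: [-0.2, 0.3, 0.7]
width: 0.999
t 8.65 p [0.4409 0.2194 0.0957] yaw_toolx 1.6498 toolz [-0. -0. -1.] w 0.999 F [-0.2  0.3  0.7]
```

View pics/c7.png

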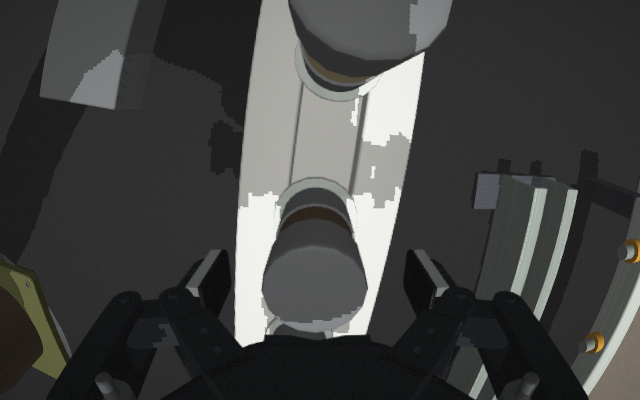

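```bash
python3 -m jog '[{"travel":[0,0,-40],"turn":0},{"travel":[0,0,-45],"turn":0},{"travel":[0,0,-45],"turn":0},{"travel":[0,0,-30],"turn":0},{"travel":[0,0,0],"turn":0}]' 0|head -2;  python3 - <<'E'
from h import *
s=st();
shot('wrist','c8'); 
E
```

```text
clock: 9.2
ee_pos: [0.4432, 0.2203, 0.2596]
t 9.2 p [0.4432 0.2203 0.2596] yaw_toolx 1.6496 toolz [ 0.008  0.004 -1.   ] w 1.002 F [ 0.9 -0.2 -1.2]
```

View pics/c8.png

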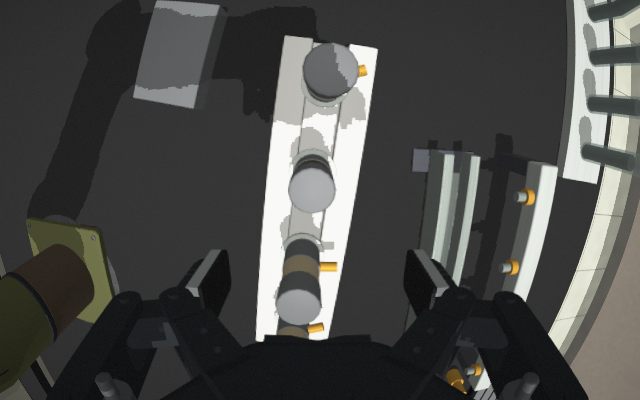

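```bash
python3 - <<'E'
from fit import *
c=cam('wrist')
print(back('wrist',[(331,70),(298,307)],.153,c),back('wrist',[(312,190)],.123,c))
print(back('wrist',[(361,71),(331,267)],.068,c))
# predicted
p=proj('wrist',[[.4448,.3257,.153],[.4448,.3157,.153],[.440,.219,.123],[.433,.115,.153]],c);print(p)
E
```

```text
[[0.44374105 0.32490939 0.153     ]
 [0.43220448 0.11923187 0.153     ]] [[0.43713688 0.2234534  0.123     ]]
[[0.47766767 0.33892948 0.068     ]
 [0.46680698 0.11819291 0.068     ]]
[[332.49762198  69.11348092]
 [331.41478721  82.01510085]
 [314.82900947 195.07684584]
 [298.62329464 310.64033465]]
```

```bash
python3 - <<'E'
from fit import *
print(np.round(travel([.4445,.325,.122]),1))
E
python3 -m jog '[{"travel":[35,0,0],"turn":0},{"travel":[35,0,0],"turn":0},{"travel":[35,-10,0],"turn":0},{"travel":[0,0,0],"turn":-0.125},{"travel":[0,0,0],"turn":-0.125}]' 0|head -2;  python3 - <<'E'
from h import *
s=st();print(np.round(travel([.4445,.325,.122]),1))
shot('wrist','c9'); 
E
```

```text
[104.2  10.4 135.8]
clock: 9.75
ee_pos: [0.4208, 0.3244, 0.2538]
t 9.75 p [0.4208 0.3244 0.2538] yaw_toolx 1.9085 toolz [-0.003 -0.002 -1.   ] w 0.998 F [ 0.1 -0.7 -1.1]
[ -7.2  23.  131.7]
```

View pics/c9.png

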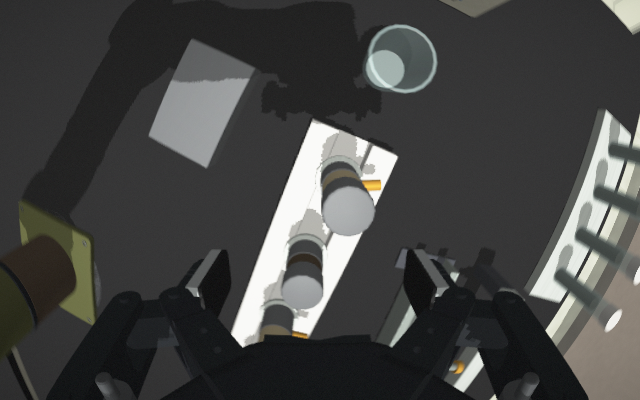

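```bash
python3 - <<'E'
from fit import *
c=cam('wrist')
a=back('wrist',[(348,210)],.153,c)[0]; b=back('wrist',[(380,185)],.068,c)[0];print(a,b)
for y in (.2,.3,.4): print(y,proj('wrist',[[a[0]+k*np.cos(y),a[1]+k*np.sin(y),.068] for k in (.025,.042)],c).round(0).tolist())
print(np.round(travel([a[0],a[1],.122]),1))
E
```

```text
[0.44518982 0.32771066 0.153     ] [0.48535136 0.3416529  0.068     ]
0.2 [[364.0, 188.0], [379.0, 190.0]]
0.3 [[364.0, 186.0], [379.0, 186.0]]
0.4 [[364.0, 183.0], [380.0, 182.0]]
[ -3.7  24.3 131.9]
```

```bash
python3 -m jog '[{"travel":[-4,24,0],"turn":0},{"travel":[0,0,30],"turn":0},{"travel":[0,0,20],"turn":0},{"travel":[0,0,0],"turn":0}]' 0|head -2;  python3 - <<'E'
from h import *
s=st();print(np.round(travel([.445,.327,.122]),1))
shot('wrist','c10'); 
E
```

```text
clock: 10.2
ee_pos: [0.4444, 0.3254, 0.2022]
t 10.2 p [0.4444 0.3254 0.2022] yaw_toolx 1.8974 toolz [-0.007 -0.005 -1.   ] w 0.998 F [-0.1 -0.3  0.3]
[ 1.5  1.7 80.2]
```

View pics/c10.png

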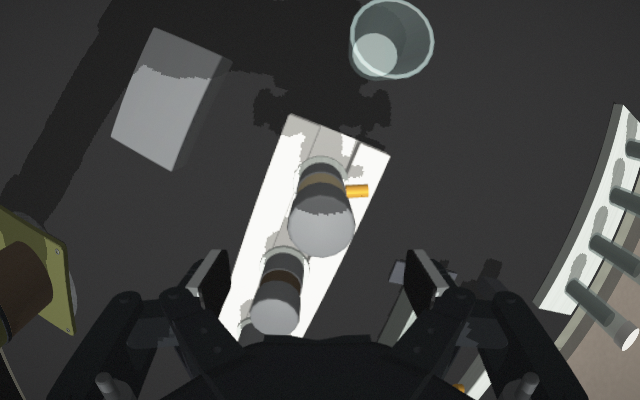

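Cartridge top at (321,228), between the fingers (mid ≈316). Descend and grip.

```bash
python3 -m jog '[{"travel":[1,2,25],"turn":0},{"travel":[0,0,30],"turn":0},{"travel":[0,0,20],"turn":0},{"travel":[0,0,5],"turn":0}]' 0|head -2;python3 -m jog '[{"travel":[0,0,0],"turn":0},{"travel":[0,0,0],"turn":0},{"travel":[0,0,0],"turn":0},{"travel":[0,0,0],"turn":0},{"travel":[0,0,0],"turn":0}]' 255;python3 -m jog '[{"travel":[0,0,-20],"turn":0},{"travel":[0,0,-40],"turn":0},{"travel":[0,0,-45],"turn":0},{"travel":[0,0,-30],"turn":0},{"travel":[0,0,0],"turn":0}]' 255; python3 - <<'E'
from h import *
s=st();
shot('wrist','c11'); 
E
```

```text
clock: 10.65
ee_pos: [0.4474, 0.3283, 0.1246]
clock: 11.15
ee_pos: [0.4484, 0.3292, 0.1273]
orientation: [[-0.323, 0.946, 0.001], [0.946, 0.323, 0.001], [0.001, 0.001, -1.0]]
ft_force: [-2.4, -0.8, 5.8]
width: 0.504
clock: 11.65
ee_pos: [0.4508, 0.3303, 0.2657]
orientation: [[-0.323, 0.946, 0.008], [0.946, 0.323, 0.007], [0.004, 0.01, -1.0]]
ft_force: [1.7, -0.0, -2.6]
width: 0.503
t 11.65 p [0.4508 0.3303 0.2657] yaw_toolx 1.8994 toolz [ 0.008  0.007 -1.   ] w 0.503 F [ 1.7 -0.  -2.6]
```

View pics/c11.png

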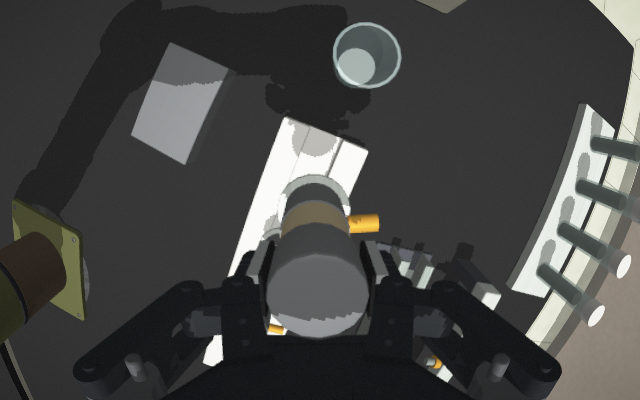

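```bash
cat > portrel.py <<'E'
from h import *
import sys
def show(off):
    c=cam('wrist'); s=get_state(); p=s['ee_pos']; y0=yaw(s['orientation'])
    for r in (-1.77,-1.67,-1.57,-1.47,-1.37):
        a=y0+r; z=p[2]-off+.055
        print(r,proj('wrist',[[p[0]+k*np.cos(a),p[1]+k*np.sin(a),z] for k in (.024,.042)],c).round(0).tolist())
show(.114)
E
python3 portrel.py; python3 - <<'E'
from h import *
S=np.array([.6345,.013,.069])
for y in (.21,.115,.02,-.075,-.19): print(y,np.round([S[0]-y*np.sin(S[2]),S[1]+y*np.cos(S[2])],4))
y=.21; print(np.round(travel([S[0]-y*np.sin(S[2]),S[1]+y*np.cos(S[2]),.265]),1))
E
```

```text
-1.77 [[352.0, 231.0], [378.0, 236.0]]
-1.67 [[353.0, 228.0], [379.0, 230.0]]
-1.57 [[353.0, 225.0], [380.0, 224.0]]
-1.47 [[353.0, 221.0], [380.0, 218.0]]
-1.37 [[353.0, 218.0], [380.0, 212.0]]
0.21 [0.62   0.2225]
0.115 [0.6266 0.1277]
0.02 [0.6331 0.033 ]
-0.075 [ 0.6397 -0.0618]
-0.19 [ 0.6476 -0.1765]
[-156.5  127.1   -1.5]
```

```bash
python3 -m jog '[{"travel":[-34,28,0],"turn":0},{"travel":[-35,28,0],"turn":0},{"travel":[-35,28,0],"turn":0},{"travel":[-30,25,0],"turn":0},{"travel":[-22,18,0],"turn":0}]' 255|head -2; python3 -m jog '[{"travel":[0,0,0],"turn":-0.14},{"travel":[0,0,0],"turn":-0.14},{"travel":[0,0,0],"turn":-0.14},{"travel":[0,0,0],"turn":-0.14},{"travel":[0,0,0],"turn":-0.14}]' 255|head -2;python3 -m jog '[{"travel":[0,0,0],"turn":-0.14},{"travel":[0,0,0],"turn":-0.14},{"travel":[0,0,0],"turn":-0.14},{"travel":[0,0,0],"turn":-0.14},{"travel":[0,0,0],"turn":-0.05}]' 255|head -2;python3 - <<'E'
from h import *
s=st();print(s['joints'].round(2) if hasattr(s['joints'],'round') else s['joints']); print(np.round(travel([.620,.2225,.147]),1))
shot('wrist','c12'); 
E
```

```text
clock: 12.2
ee_pos: [0.62, 0.2191, 0.2588]
clock: 12.7
ee_pos: [0.6175, 0.2219, 0.2586]
clock: 13.2
ee_pos: [0.6175, 0.2217, 0.2586]
t 13.2 p [0.6175 0.2217 0.2586] yaw_toolx -3.0692 toolz [-0.004 -0.001 -1.   ] w 0.502 F [-0.1 -0.9 -3.5]
[-0.33  0.72 -0.15  1.44  0.12  1.    1.13]
[ -3.    0.7 111.5]
```

View pics/c12.png

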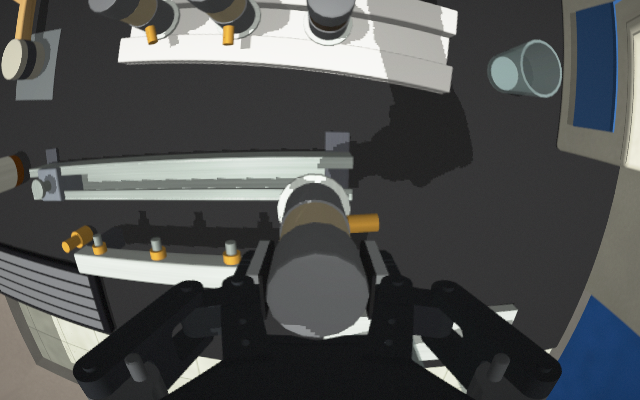

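```bash
python3 -m jog '[{"travel":[-3,1,20],"turn":0},{"travel":[0,0,30],"turn":0},{"travel":[0,0,25],"turn":0},{"travel":[0,0,0],"turn":0}]' 255|head -2; python3 - <<'E'
from h import *
s=st(); print(np.round(travel([.620,.2225,.147]),1))
shot('wrist','c13'); shot('top','c13t',(190,100,290,180),7); shot('scene','c13s',(250,130,450,280),4)
E
```

```text
clock: 13.65
ee_pos: [0.6179, 0.2218, 0.1805]
t 13.65 p [0.6179 0.2218 0.1805] yaw_toolx -3.0738 toolz [-0.01  -0.004 -1.   ] w 0.501 F [-0.1 -0.8 -2.9]
[-2.5  0.6 33.5]
```

View pics/c13.png

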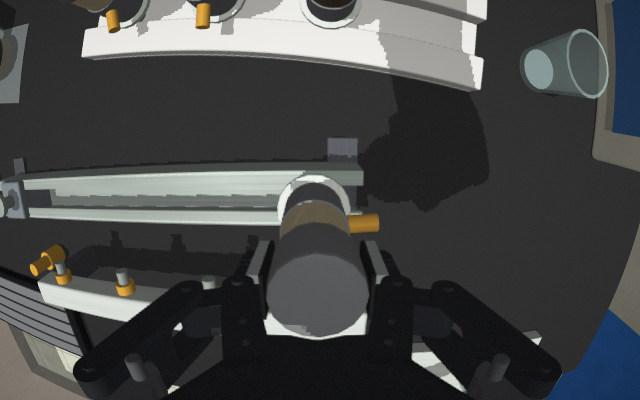

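View pics/c13s.png

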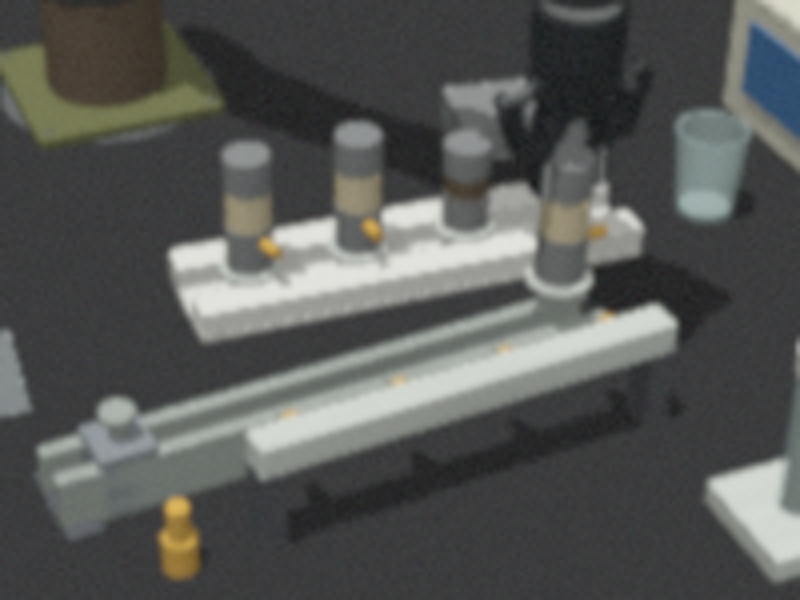

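```bash
python3 -m jog '[{"travel":[0,0,0],"turn":0},{"travel":[0,0,0],"turn":0}]' 255|head -3; python3 - <<'E'
from h import *
c=shot('wrist','c14',(240,130,400,250),5)
s=st(); S=np.array([.6345,.013,.069])
def w(x,y,z): return [S[0]+x*np.cos(S[2])-y*np.sin(S[2]),S[1]+x*np.sin(S[2])+y*np.cos(S[2]),z]
p=proj('wrist',[w(-.025,.25,.05),w(-.012,.25,.05),w(.012,.25,.05),w(.025,.25,.05)],c);print(p.round(1), ((p-[240,130])*5).round())
E
```

```text
clock: 14.0
ee_pos: [0.6225, 0.2238, 0.1872]
orientation: [[-0.998, -0.068, 0.002], [-0.068, 0.998, 0.001], [-0.002, 0.001, -1.0]]
t 14.05 p [0.6223 0.2237 0.187 ] yaw_toolx -3.0736 toolz [ 0.002  0.001 -1.   ] w 0.501 F [ 0.6 -0.6 -2.3]
[[359.5 162.3]
 [359.1 176.7]
 [358.1 202.4]
 [357.5 215.9]] [[598. 162.]
 [595. 233.]
 [591. 362.]
 [588. 429.]]
```

View pics/c14.png

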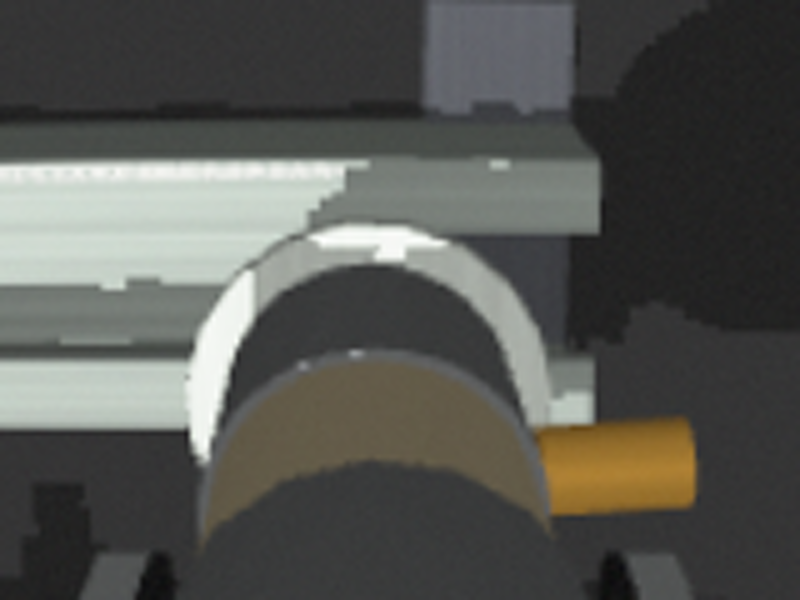

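```bash
cat > inhand.py <<'E'
from h import *
# overlay predicted flange top circle & body circles & port for cart axis at TCP
def ov(name,off,box=(240,130,400,250),sc=5,dx=0):
    c=cam('wrist'); s=get_state(); p=s['ee_pos'];R=s['orientation']; im=cv2.imread(f'pics/{name}_raw.png')
    im=cv2.resize(im[box[1]:box[3],box[0]:box[2]],None,fx=sc,fy=sc)
    t=np.linspace(0,2*np.pi,72)
    for r,h,col in ((.028,.023,(0,0,255)),(.028,.017,(0,255,0))):
        L=np.c_[r*np.cos(t)+dx,r*np.sin(t),np.full(72,off-h)]
        q=((proj('wrist',p+L@R.T,c)+.5-[box[0],box[1]])*sc).astype(int)
        cv2.polylines(im,[q.reshape(-1,1,2)],True,col,1)
    cv2.imwrite(f'pics/{name}_ov.png',im)
if __name__=='__main__':
    import sys; ov(sys.argv[1],float(sys.argv[2]))
E
python3 inhand.py c14 .114
```

```text
(no output)
```

View pics/c14_ov.png

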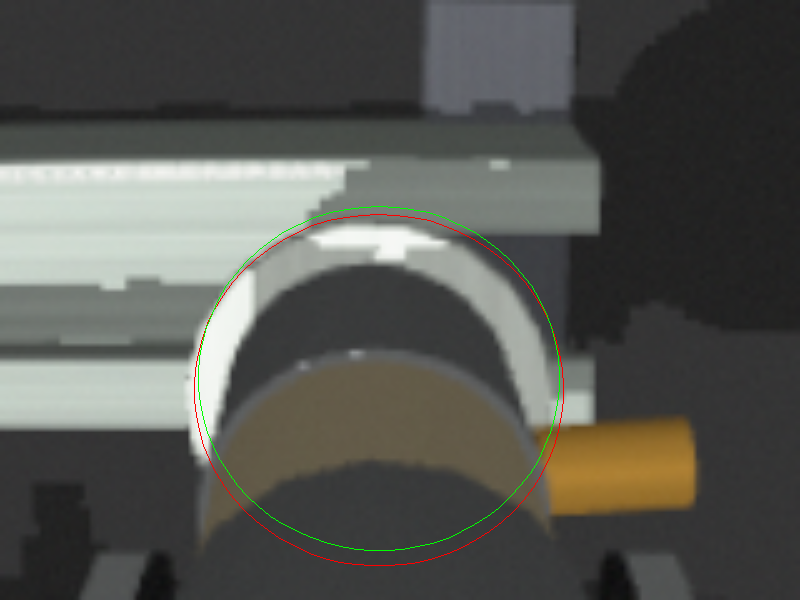

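```bash
python3 -m jog '[{"travel":[3.5,0,10],"turn":0},{"travel":[0,0,5],"turn":0},{"travel":[0,0,5],"turn":0},{"travel":[0,0,0],"turn":0},{"travel":[0,0,0],"turn":0}]' 255; python3 - <<'E'
from h import *
c=shot('wrist','c15',(240,130,400,250),5)
E
python3 inhand.py c15 .114
```

```text
clock: 14.55
ee_pos: [0.6183, 0.2231, 0.1655]
orientation: [[-0.998, -0.068, -0.0], [-0.068, 0.998, -0.0], [0.0, -0.0, -1.0]]
ft_force: [-0.3, 0.7, -2.6]
width: 0.501
```

View pics/c15_ov.png

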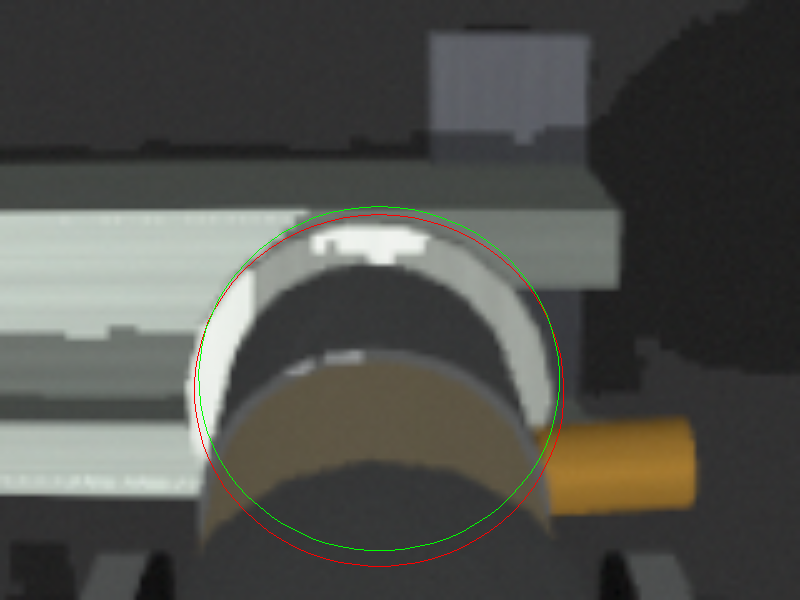

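```bash
python3 -m jog '[{"travel":[0,0,4],"turn":0},{"travel":[0,0,4],"turn":0},{"travel":[0,0,0],"turn":0},{"travel":[0,0,0],"turn":0}]' 255
```

```text
clock: 15.0
ee_pos: [0.6181, 0.2232, 0.1576]
orientation: [[-0.998, -0.068, -0.0], [-0.068, 0.998, -0.0], [0.0, -0.0, -1.0]]
ft_force: [-0.5, -0.6, -2.2]
width: 0.504
```

Foot is entering without resistance; continue to the flange.

```bash
python3 -m jog '[{"travel":[0,0,4],"turn":0},{"travel":[0,0,4],"turn":0},{"travel":[0,0,2],"turn":0},{"travel":[0,0,0],"turn":0}]' 255; python3 -m jog '[{"travel":[0,0,1],"turn":0},{"travel":[0,0,0],"turn":0}]' 255
```

```text
clock: 15.4
ee_pos: [0.6182, 0.2231, 0.1476]
orientation: [[-0.998, -0.068, -0.0], [-0.068, 0.998, -0.0], [0.0, -0.0, -1.0]]
ft_force: [-0.1, 0.4, -2.9]
width: 0.504
clock: 15.6
ee_pos: [0.6185, 0.2232, 0.1473]
orientation: [[-0.998, -0.068, 0.001], [-0.068, 0.998, 0.0], [-0.001, 0.0, -1.0]]
ft_force: [0.2, -0.5, 2.7]
width: 0.5
```

```bash
python3 -m jog '[{"travel":[0,0,-1],"turn":0.14},{"travel":[0,0,0],"turn":0.14},{"travel":[0,0,0],"turn":0.14},{"travel":[0,0,0],"turn":0.14},{"travel":[0,0,0],"turn":0.14}]' 255|tail -2; python3 -m jog '[{"travel":[0,0,0],"turn":0.14},{"travel":[0,0,0],"turn":0.14},{"travel":[0,0,0],"turn":0.14},{"travel":[0,0,0],"turn":0.14},{"travel":[0,0,0],"turn":0.14}]' 255|tail -2;python3 -m jog '[{"travel":[0,0,0],"turn":0.14},{"travel":[0,0,0],"turn":0.03},{"travel":[0,0,0],"turn":0},{"travel":[0,0,0],"turn":0}]' 255;python3 - <<'E'
from h import *
c=shot('wrist','c16'); st()
E
python3 portrel.py
```

```text
ft_force: [-0.4, 0.0, -2.1]
width: 0.502
ft_force: [2.3, -1.1, -1.6]
width: 0.503
clock: 17.0
ee_pos: [0.6197, 0.2229, 0.1481]
orientation: [[-0.071, 0.997, 0.003], [0.997, 0.071, 0.0], [-0.0, 0.003, -1.0]]
ft_force: [4.7, -1.6, -2.5]
width: 0.502
t 17.05 p [0.6196 0.223  0.1481] yaw_toolx 1.6415 toolz [ 0.003  0.    -1.   ] w 0.501 F [ 4.2 -1.  -3.6]
-1.77 [[353.0, 231.0], [379.0, 236.0]]
-1.67 [[354.0, 228.0], [380.0, 230.0]]
-1.57 [[354.0, 224.0], [381.0, 224.0]]
-1.47 [[354.0, 221.0], [381.0, 218.0]]
-1.37 [[354.0, 217.0], [380.0, 212.0]]
```

View pics/c16.png

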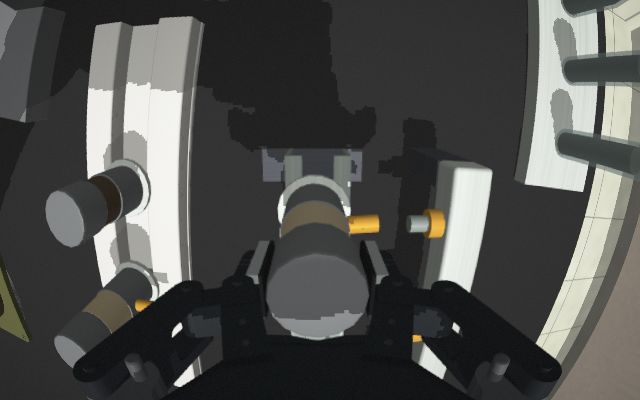

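```bash
python3 -m jog '[{"travel":[0,0,0.5],"turn":0},{"travel":[0,0,0],"turn":0}]' 255|tail -2; python3 -m jog '[{"travel":[0,0,0],"turn":0},{"travel":[0,0,0],"turn":0},{"travel":[0,0,0],"turn":0},{"travel":[0,0,0],"turn":0},{"travel":[0,0,0],"turn":0}]' 0|tail -2;python3 -m jog '[{"travel":[0,0,-20],"turn":0},{"travel":[0,0,-40],"turn":0},{"travel":[0,0,-45],"turn":0},{"travel":[0,0,0],"turn":0},{"travel":[0,0,0],"turn":0}]' 0;python3 - <<'E'
from h import *
c=shot('wrist','c17'); st(); print(np.round(travel([.433,.1165,.25]),1))
E
```

```text
ft_force: [5.2, -1.9, -1.8]
width: 0.505
ft_force: [-0.2, -0.0, 0.2]
width: 0.994
clock: 18.25
ee_pos: [0.6186, 0.2234, 0.2535]
orientation: [[-0.069, 0.998, 0.002], [0.998, 0.069, 0.001], [0.001, 0.002, -1.0]]
ft_force: [-1.2, 0.5, -1.1]
width: 0.998
t 18.3 p [0.6176 0.2233 0.252 ] yaw_toolx 1.6399 toolz [-0.001  0.    -1.   ] w 0.998 F [-0.9 -0.2 -0.9]
[ -93.8 -191.6    2.2]
```

View pics/c17.png

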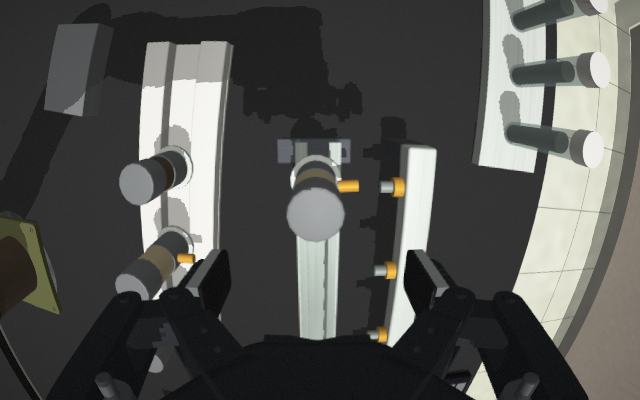

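```bash
python3 -m jog '[{"travel":[-18,-38,0],"turn":0},{"travel":[-18,-38,0],"turn":0},{"travel":[-18,-38,0],"turn":0},{"travel":[-18,-38,0],"turn":0},{"travel":[-18,-36,0],"turn":0}]' 0|head -2;python3 -m jog '[{"travel":[-3,-3,0],"turn":0},{"travel":[0,0,0],"turn":0},{"travel":[0,0,0],"turn":0}]' 0|head -2;python3 - <<'E'
from h import *
c=shot('wrist','c18'); st(); print(np.round(travel([.433,.1165,.25]),1))
for y in (0,.1,.2): print(y,proj('wrist',[[.433+k*np.cos(y),.1165+k*np.sin(y),.068] for k in (.025,.042)],c).round(0).tolist())
print(proj('wrist',[[.433,.1165,.153],[.430,.013,.153]],c).round(0))
E
```

```text
clock: 18.8
ee_pos: [0.4338, 0.1195, 0.251]
clock: 19.1
ee_pos: [0.435, 0.1179, 0.2519]
t 19.15 p [0.4353 0.1181 0.2519] yaw_toolx 1.6408 toolz [ 0.001  0.    -1.   ] w 0.998 F [-0.4  1.8 -0.5]
[-1.5 -2.4  1.9]
0 [[339.0, 184.0], [355.0, 185.0]]
0.1 [[339.0, 182.0], [355.0, 182.0]]
0.2 [[339.0, 180.0], [355.0, 178.0]]
[[315. 208.]
 [304. 314.]]
```

View pics/c18.png

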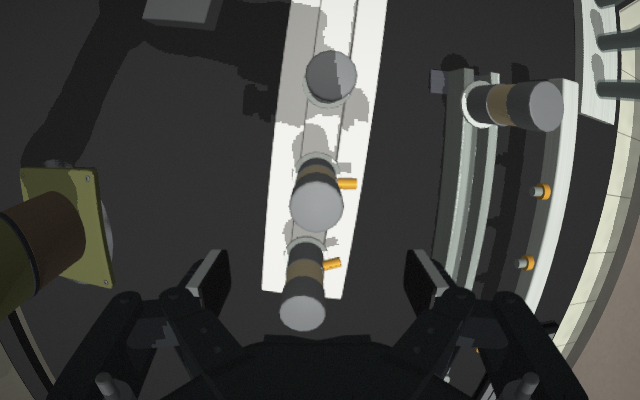

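```bash
python3 -m jog '[{"travel":[0,-1,35],"turn":0},{"travel":[0,0,40],"turn":0},{"travel":[0,0,35],"turn":0},{"travel":[0,0,18],"turn":0},{"travel":[0,0,0],"turn":0}]' 0|head -2;python3 -m jog '[{"travel":[0,0,0],"turn":0},{"travel":[0,0,0],"turn":0},{"travel":[0,0,0],"turn":0},{"travel":[0,0,0],"turn":0},{"travel":[0,0,0],"turn":0}]' 255;python3 - <<'E'
from h import *
c=shot('wrist','c19'); st()
E
```

```text
clock: 19.65
ee_pos: [0.4327, 0.1175, 0.1218]
clock: 20.15
ee_pos: [0.4341, 0.1175, 0.1255]
orientation: [[-0.069, 0.998, 0.003], [0.998, 0.069, 0.001], [0.001, 0.003, -1.0]]
ft_force: [0.1, -0.7, 6.2]
width: 0.503
t 20.2 p [0.4341 0.1175 0.1255] yaw_toolx 1.6398 toolz [ 0.003  0.001 -1.   ] w 0.501 F [1.  0.  6.3]
```

View pics/c19.png

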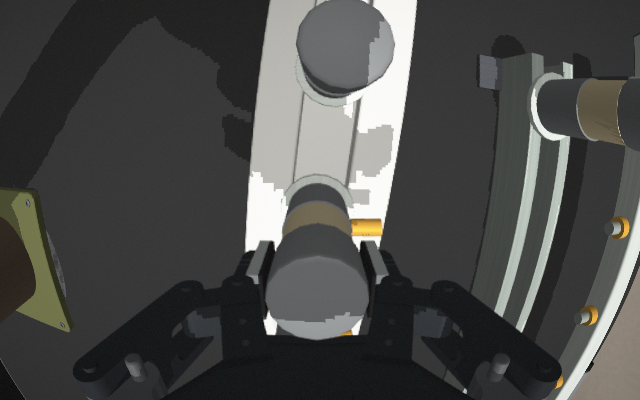

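```bash
python3 -m jog '[{"travel":[0,0,-20],"turn":0},{"travel":[0,0,-40],"turn":0},{"travel":[0,0,-45],"turn":0},{"travel":[0,0,-30],"turn":0},{"travel":[0,0,0],"turn":0}]' 255|head -2; python3 - <<'E'
from h import *
c=shot('wrist','c20',(240,130,400,250),5); st(); print(np.round(travel([.6266,.1277,.265]),1))
E
python3 inhand.py c20 .1125; sed -i 's/show(.114)/import sys; show(float(sys.argv[1]))/' portrel.py; python3 portrel.py .1125
```

```text
clock: 20.7
ee_pos: [0.4353, 0.1177, 0.263]
t 20.75 p [0.4339 0.1177 0.261 ] yaw_toolx 1.6405 toolz [ 0.004  0.002 -1.   ] w 0.504 F [-0.1  0.5 -2.8]
[ -3.4 192.9  -3.2]
-1.77 [[353.0, 232.0], [379.0, 237.0]]
-1.67 [[354.0, 229.0], [380.0, 231.0]]
-1.57 [[354.0, 225.0], [381.0, 225.0]]
-1.47 [[354.0, 222.0], [381.0, 219.0]]
-1.37 [[354.0, 218.0], [381.0, 213.0]]
```

View pics/c20_ov.png

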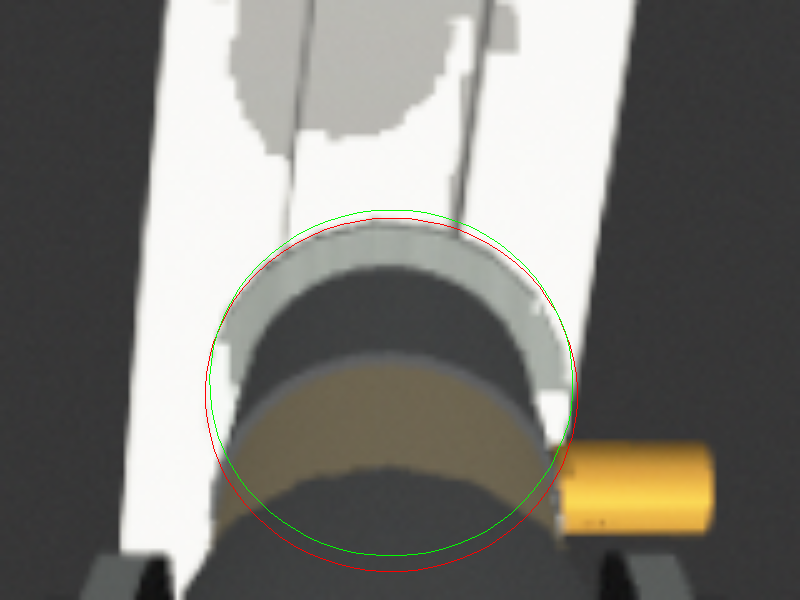

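```bash
python3 -m jog '[{"travel":[0,35,0],"turn":0},{"travel":[-1,40,0],"turn":0},{"travel":[-1,40,0],"turn":0},{"travel":[-1,40,0],"turn":0},{"travel":[0,35,0],"turn":0}]' 255|head -2; python3 -m jog '[{"travel":[0,0,0],"turn":-0.14},{"travel":[0,0,0],"turn":-0.14},{"travel":[0,0,0],"turn":-0.14},{"travel":[0,0,0],"turn":-0.14},{"travel":[0,0,0],"turn":-0.14}]' 255|head -2;python3 -m jog '[{"travel":[0,0,0],"turn":-0.14},{"travel":[0,0,0],"turn":-0.14},{"travel":[0,0,0],"turn":-0.14},{"travel":[0,0,0],"turn":-0.14},{"travel":[0,0,0],"turn":-0.14}]' 255|head -2;python3 -m jog '[{"travel":[0,0,0],"turn":-0.14},{"travel":[0,0,0],"turn":-0.035},{"travel":[0,0,0],"turn":0},{"travel":[0,0,0],"turn":0}]' 255|head -2;python3 - <<'E'
from h import *
s=st(); print(np.round(travel([.6257,.1277,.165]),1))
E
```

```text
clock: 21.25
ee_pos: [0.6234, 0.1272, 0.2568]
clock: 21.75
ee_pos: [0.6213, 0.1272, 0.2566]
clock: 22.25
ee_pos: [0.6213, 0.1272, 0.2567]
clock: 22.65
ee_pos: [0.6224, 0.1272, 0.2583]
t 22.65 p [0.6224 0.1272 0.2583] yaw_toolx -3.0706 toolz [-0.002 -0.    -1.   ] w 0.501 F [ 0.4  0.4 -1.6]
[-3.5  0.3 93.3]
```

```bash
python3 -m jog '[{"travel":[-3,0.5,20],"turn":0},{"travel":[0,0,35],"turn":0},{"travel":[0,0,24],"turn":0},{"travel":[0,0,0],"turn":0},{"travel":[0,0,0],"turn":0}]' 255;  python3 -m jog '[{"travel":[0,0,0],"turn":0},{"travel":[0,0,0],"turn":0}]' 255|head -2; python3 - <<'E'
from h import *
c=shot('wrist','c21',(240,130,400,250),5); st(); print(np.round(travel([.6256,.1277,.165]),1))
S=np.array([.6345,.013,.069])
def w(x,y,z): return [S[0]+x*np.cos(S[2])-y*np.sin(S[2]),S[1]+x*np.sin(S[2])+y*np.cos(S[2]),z]
p=proj('wrist',[w(x,y,.05) for y in (.08,.16) for x in (-.025,-.012,.012,.025)],c); print(((p-[240,130]+.5)*5).round().tolist())
E
python3 inhand.py c21 .1125
```

```text
clock: 23.15
ee_pos: [0.626, 0.1282, 0.1805]
orientation: [[-0.997, -0.072, -0.0], [-0.072, 0.997, -0.0], [0.0, -0.0, -1.0]]
ft_force: [0.2, 0.1, -1.6]
width: 0.502
clock: 23.35
ee_pos: [0.627, 0.1283, 0.182]
t 23.4 p [0.6267 0.1282 0.1818] yaw_toolx -3.0687 toolz [ 0.003  0.001 -1.   ] w 0.499 F [ 0.5 -0.6 -1.7]
[ 1.2 -0.4 16.8]
[[175.0, 180.0], [177.0, 253.0], [181.0, 383.0], [184.0, 451.0], [636.0, 182.0], [633.0, 255.0], [627.0, 385.0], [623.0, 453.0]]
```

View pics/c21_ov.png

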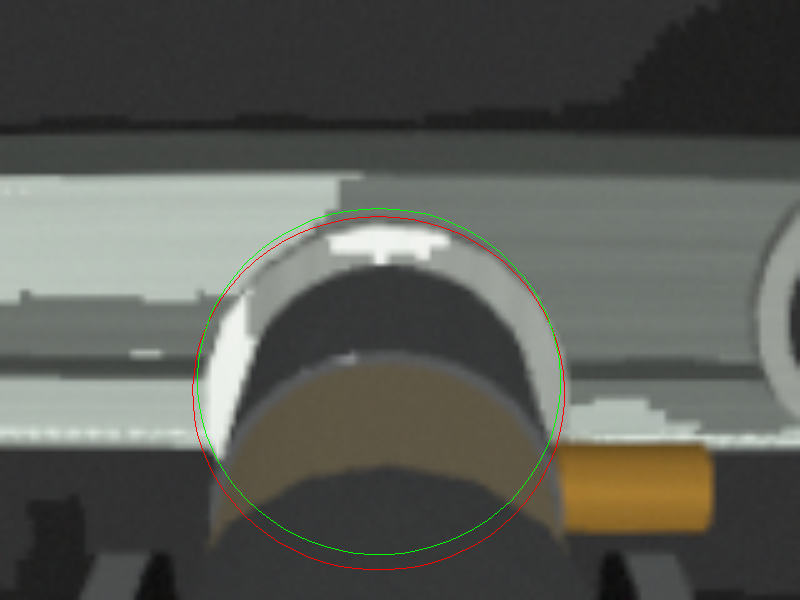

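```bash
python3 -m jog '[{"travel":[2,-0.5,10],"turn":0},{"travel":[0,0,4],"turn":0},{"travel":[0,0,0],"turn":0},{"travel":[0,0,0],"turn":0}]' 255;  python3 -m jog '[{"travel":[0,0,4],"turn":0},{"travel":[0,0,4],"turn":0},{"travel":[0,0,3],"turn":0},{"travel":[0,0,0],"turn":0}]' 255
```

```text
clock: 23.8
ee_pos: [0.6237, 0.1273, 0.166]
orientation: [[-0.997, -0.073, -0.0], [-0.073, 0.997, -0.0], [0.0, -0.0, -1.0]]
ft_force: [-0.2, 0.4, -2.4]
width: 0.5
clock: 24.2
ee_pos: [0.6234, 0.1273, 0.1546]
orientation: [[-0.997, -0.073, -0.001], [-0.073, 0.997, -0.0], [0.001, -0.0, -1.0]]
ft_force: [-0.3, -0.1, -3.3]
width: 0.502
```

```bash
python3 -m jog '[{"travel":[0,0,4],"turn":0},{"travel":[0,0,3],"turn":0},{"travel":[0,0,1],"turn":0},{"travel":[0,0,0],"turn":0}]' 255;  python3 -m jog '[{"travel":[0,0,1],"turn":0},{"travel":[0,0,0],"turn":0}]' 255
```

```text
clock: 24.6
ee_pos: [0.6237, 0.1273, 0.147]
orientation: [[-0.997, -0.073, -0.0], [-0.073, 0.997, -0.0], [0.0, -0.0, -1.0]]
ft_force: [0.9, 0.2, -1.9]
width: 0.501
clock: 24.8
ee_pos: [0.6239, 0.1274, 0.1463]
orientation: [[-0.997, -0.073, -0.0], [-0.073, 0.997, 0.0], [-0.0, 0.0, -1.0]]
ft_force: [-0.3, -0.1, -2.6]
width: 0.504
```

```bash
python3 -m jog '[{"travel":[0,0,0],"turn":0.14},{"travel":[0,0,0],"turn":0.14},{"travel":[0,0,0],"turn":0.14},{"travel":[0,0,0],"turn":0.14},{"travel":[0,0,0],"turn":0.14}]' 255|tail -2; python3 -m jog '[{"travel":[0,0,0],"turn":0.14},{"travel":[0,0,0],"turn":0.14},{"travel":[0,0,0],"turn":0.14},{"travel":[0,0,0],"turn":0.14},{"travel":[0,0,0],"turn":0.14}]' 255|tail -2;python3 -m jog '[{"travel":[0,0,0],"turn":0.14},{"travel":[0,0,0],"turn":0.02},{"travel":[0,0,0],"turn":0},{"travel":[0,0,0],"turn":0}]' 255;python3 - <<'E'
from h import *
c=shot('wrist','c22'); st()
E
python3 portrel.py .1125
```

```text
ft_force: [-0.6, 0.3, -2.6]
width: 0.502
ft_force: [0.2, 0.7, -2.1]
width: 0.501
clock: 26.2
ee_pos: [0.6239, 0.1275, 0.1463]
orientation: [[-0.086, 0.996, 0.0], [0.996, 0.086, 0.0], [0.0, 0.0, -1.0]]
ft_force: [-0.3, -0.3, -2.0]
width: 0.501
t 26.25 p [0.6239 0.1274 0.1463] yaw_toolx 1.6566 toolz [ 0.  0. -1.] w 0.503 F [-0.3 -0.1 -2.2]
-1.77 [[354.0, 232.0], [379.0, 237.0]]
-1.67 [[354.0, 229.0], [381.0, 231.0]]
-1.57 [[355.0, 225.0], [381.0, 225.0]]
-1.47 [[355.0, 222.0], [382.0, 219.0]]
-1.37 [[354.0, 218.0], [381.0, 213.0]]
```

View pics/c22.png

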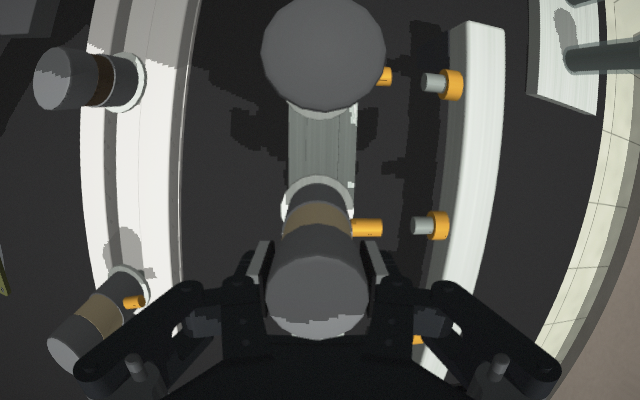

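```bash
python3 -m jog '[{"travel":[0,0,1],"turn":0},{"travel":[0,0,0],"turn":0}]' 255|tail -2; python3 -m jog '[{"travel":[0,0,0],"turn":0},{"travel":[0,0,0],"turn":0},{"travel":[0,0,0],"turn":0},{"travel":[0,0,0],"turn":0},{"travel":[0,0,0],"turn":0}]' 0|tail -2;python3 -m jog '[{"travel":[0,0,-20],"turn":0},{"travel":[0,0,-40],"turn":0},{"travel":[0,0,-45],"turn":0},{"travel":[0,0,0],"turn":0},{"travel":[0,0,0],"turn":0}]' 0|head -2;python3 - <<'E'
from h import *
c=shot('wrist','c23');shot('top','c23t',(190,110,480,290),2.75); st(); print(np.round(travel([.431,.013,.25]),1))
E
```

```text
ft_force: [0.5, 0.5, -0.4]
width: 0.503
ft_force: [-1.1, -0.5, 0.8]
width: 1.001
clock: 27.45
ee_pos: [0.6244, 0.1275, 0.2515]
t 27.55 p [0.623  0.1275 0.2492] yaw_toolx 1.6551 toolz [-0.002  0.    -1.   ] w 1.001 F [-1.3  0.4  0. ]
[ -98.  -200.9   -0.3]
```

View pics/c23t.png

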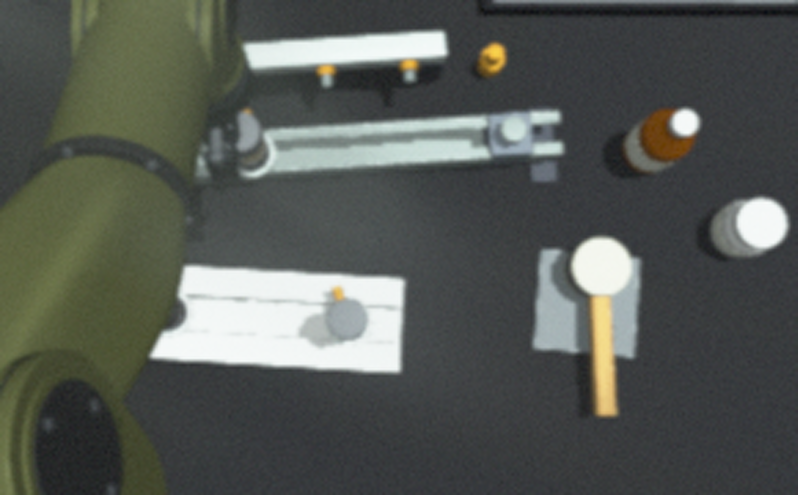

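```bash
python3 -m jog '[{"travel":[-19,-39,0],"turn":0},{"travel":[-19,-40,0],"turn":0},{"travel":[-20,-41,0],"turn":0},{"travel":[-20,-41,0],"turn":0},{"travel":[-20,-40,0],"turn":0}]' 0|head -2;python3 -m jog '[{"travel":[0,0,0],"turn":-0.1},{"travel":[0,0,0],"turn":-0.1},{"travel":[0,0,0],"turn":0},{"travel":[0,0,0],"turn":0}]' 0|head -2;python3 - <<'E'
from h import *
c=shot('wrist','c24'); st(); print(np.round(travel([.431,.013,.25]),1))
for y in (.1,.2,.3,.4): print(y,proj('wrist',[[.431+k*np.cos(y),.013+k*np.sin(y),.068] for k in (.025,.042)],c).round(0).tolist())
print(proj('wrist',[[.431,.013,.153]],c).round(0))
E
```

```text
clock: 28.05
ee_pos: [0.429, 0.0121, 0.2492]
clock: 28.45
ee_pos: [0.4314, 0.0129, 0.2497]
t 28.5 p [0.4316 0.0129 0.2497] yaw_toolx 1.8531 toolz [-0.001 -0.    -1.   ] w 1.002 F [-0.  -0.5 -0. ]
[ 0.2 -0.5 -0.3]
0.1 [[341.0, 186.0], [357.0, 189.0]]
0.2 [[341.0, 184.0], [357.0, 185.0]]
0.3 [[341.0, 181.0], [357.0, 181.0]]
0.4 [[341.0, 179.0], [357.0, 177.0]]
[[317. 207.]]
```

View pics/c24.png

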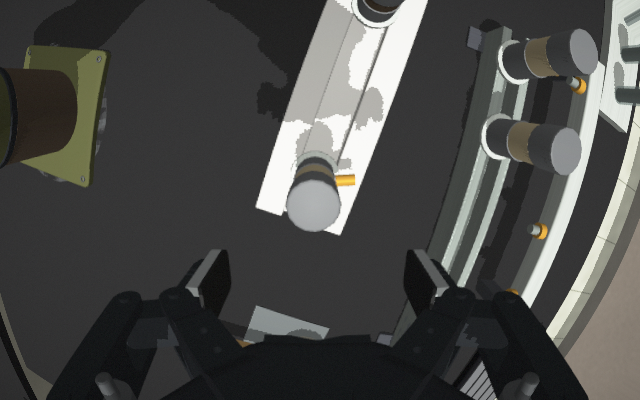

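```bash
python3 -m jog '[{"travel":[1.5,-2,35],"turn":0},{"travel":[0,0,40],"turn":0},{"travel":[0,0,35],"turn":0},{"travel":[0,0,18],"turn":0},{"travel":[0,0,0],"turn":0}]' 0|head -2;python3 -m jog '[{"travel":[0,0,0],"turn":0},{"travel":[0,0,0],"turn":0},{"travel":[0,0,0],"turn":0},{"travel":[0,0,0],"turn":0},{"travel":[0,0,0],"turn":0}]' 255;python3 -m jog '[{"travel":[0,0,-20],"turn":0},{"travel":[0,0,-40],"turn":0},{"travel":[0,0,-45],"turn":0},{"travel":[0,0,-30],"turn":0},{"travel":[0,0,0],"turn":0}]' 255|head -2; python3 - <<'E'
from h import *
c=shot('wrist','c25',(240,130,400,250),5); st(); print(np.round(travel([.6323,.033,.26]),1))
E
python3 inhand.py c25 .1125;python3 portrel.py .1125
```

```text
clock: 29.0
ee_pos: [0.4281, 0.0137, 0.12]
clock: 29.5
ee_pos: [0.4297, 0.0137, 0.1234]
orientation: [[-0.28, 0.96, 0.002], [0.96, 0.28, 0.0], [-0.0, 0.002, -1.0]]
ft_force: [-2.3, -0.2, 5.2]
width: 0.503
clock: 30.0
ee_pos: [0.4317, 0.0138, 0.2609]
t 30.05 p [0.4304 0.0141 0.259 ] yaw_toolx 1.8554 toolz [ 0.005  0.001 -1.   ] w 0.506 F [-0.   0.5 -4.1]
[-38.5 199.1  -0. ]
-1.77 [[353.0, 232.0], [379.0, 237.0]]
-1.67 [[353.0, 229.0], [380.0, 231.0]]
-1.57 [[354.0, 225.0], [381.0, 225.0]]
-1.47 [[354.0, 222.0], [381.0, 219.0]]
-1.37 [[353.0, 218.0], [380.0, 213.0]]
```

View pics/c25_ov.png

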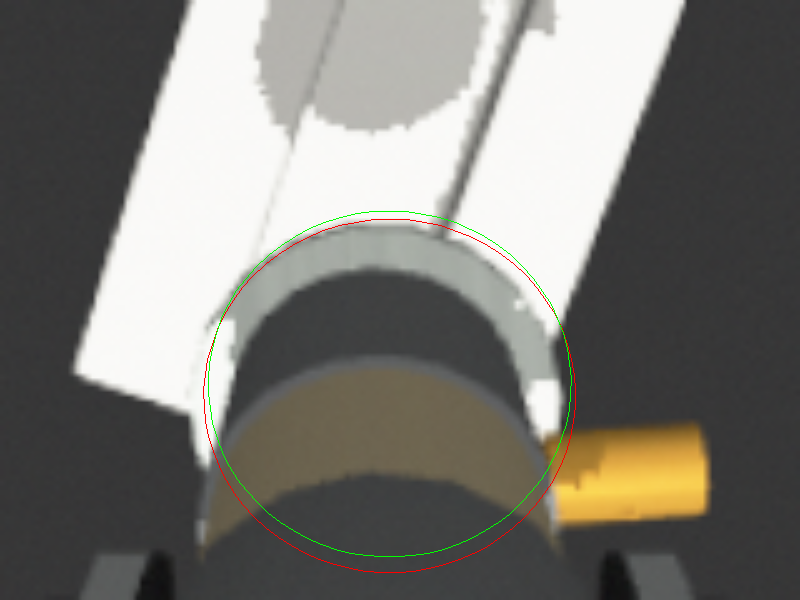

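```bash
python3 -m jog '[{"travel":[-7,36,0],"turn":0},{"travel":[-8,40,0],"turn":0},{"travel":[-8,41,0],"turn":0},{"travel":[-8,41,0],"turn":0},{"travel":[-7.5,40,0],"turn":0}]' 255|head -2; python3 -m jog '[{"travel":[0,0,0],"turn":-0.14},{"travel":[0,0,0],"turn":-0.14},{"travel":[0,0,0],"turn":-0.14},{"travel":[0,0,0],"turn":-0.14},{"travel":[0,0,0],"turn":-0.14}]' 255|head -2;python3 -m jog '[{"travel":[0,0,0],"turn":-0.14},{"travel":[0,0,0],"turn":-0.14},{"travel":[0,0,0],"turn":-0.14},{"travel":[0,0,0],"turn":-0.14},{"travel":[0,0,0],"turn":-0.025}]' 255|head -2;python3 -m jog '[{"travel":[0,0,25],"turn":0},{"travel":[0,0,30],"turn":0},{"travel":[0,0,24],"turn":0},{"travel":[0,0,0],"turn":0},{"travel":[0,0,0],"turn":0}]' 255|head -2;python3 - <<'E'
from h import *
c=shot('wrist','c26',(240,130,400,250),5);s=st(); print(np.round(travel([.632,.033,.165]),1))
S=np.array([.6345,.013,.069])
def w(x,y,z): return [S[0]+x*np.cos(S[2])-y*np.sin(S[2]),S[1]+x*np.sin(S[2])+y*np.cos(S[2]),z]
p=proj('wrist',[w(x,y,.05) for y in (-.02,.06) for x in (-.025,-.012,.012,.025)],c); print(((p-[240,130]+.5)*5).round().tolist())
E
python3 inhand.py c26 .1104
```

```text
clock: 30.55
ee_pos: [0.6305, 0.0327, 0.2547]
clock: 31.05
ee_pos: [0.6287, 0.0325, 0.2545]
clock: 31.55
ee_pos: [0.6288, 0.0322, 0.2549]
clock: 32.05
ee_pos: [0.6298, 0.0322, 0.1776]
t 32.1 p [0.6308 0.0324 0.1788] yaw_toolx 3.1388 toolz [ 0.001  0.    -1.   ] w 0.503 F [-0.2  0.6 -3.8]
[-1.1  0.6 13.8]
[[142.0, 227.0], [150.0, 300.0], [165.0, 431.0], [173.0, 498.0], [607.0, 195.0], [610.0, 268.0], [614.0, 400.0], [616.0, 469.0]]
```

View pics/c26_ov.png

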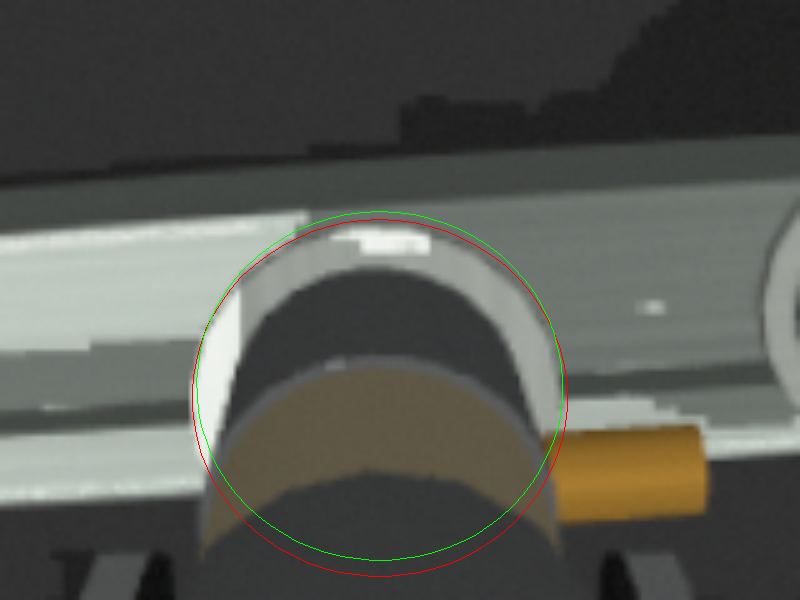

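```bash
python3 -m jog '[{"travel":[0,0.5,10],"turn":0},{"travel":[0,0,4],"turn":0},{"travel":[0,0,0],"turn":0},{"travel":[0,0,0],"turn":0}]' 255;  python3 -m jog '[{"travel":[0,0,4],"turn":0},{"travel":[0,0,4],"turn":0},{"travel":[0,0,3],"turn":0},{"travel":[0,0,0],"turn":0}]' 255
```

```text
clock: 32.5
ee_pos: [0.6304, 0.0328, 0.1645]
orientation: [[-1.0, 0.002, 0.0], [0.002, 1.0, 0.0], [-0.0, 0.0, -1.0]]
ft_force: [0.7, -0.5, -3.9]
width: 0.501
clock: 32.9
ee_pos: [0.6298, 0.0327, 0.1526]
orientation: [[-1.0, 0.002, -0.001], [0.002, 1.0, -0.0], [0.001, -0.0, -1.0]]
ft_force: [-0.4, 0.4, -3.6]
width: 0.5
```

```bash
python3 -m jog '[{"travel":[0,0,4],"turn":0},{"travel":[0,0,3],"turn":0},{"travel":[0,0,1.5],"turn":0},{"travel":[0,0,0],"turn":0},{"travel":[0,0,0],"turn":0}]' 255; 
```

```text
clock: 33.4
ee_pos: [0.6304, 0.0328, 0.1448]
orientation: [[-1.0, 0.002, 0.0], [0.002, 1.0, 0.0], [-0.0, 0.0, -1.0]]
ft_force: [0.3, 1.2, -2.5]
width: 0.498
```

```bash
python3 -m jog '[{"travel":[0,0,0],"turn":0.14},{"travel":[0,0,0],"turn":0.14},{"travel":[0,0,0],"turn":0.14},{"travel":[0,0,0],"turn":0.14},{"travel":[0,0,0],"turn":0.14}]' 255|tail -2; python3 -m jog '[{"travel":[0,0,0],"turn":0.14},{"travel":[0,0,0],"turn":0.14},{"travel":[0,0,0],"turn":0.14},{"travel":[0,0,0],"turn":0.14},{"travel":[0,0,0],"turn":0.14}]' 255|tail -2;python3 -m jog '[{"travel":[0,0,0],"turn":0.14},{"travel":[0,0,0],"turn":0.03},{"travel":[0,0,0],"turn":0},{"travel":[0,0,0],"turn":0}]' 255;python3 - <<'E'
from h import *
c=shot('wrist','c27'); st()
E
python3 portrel.py .1104
```

```text
ft_force: [0.5, -0.3, -2.6]
width: 0.498
ft_force: [1.6, -0.7, -3.7]
width: 0.5
clock: 34.8
ee_pos: [0.6317, 0.0328, 0.1454]
orientation: [[-0.002, 1.0, 0.003], [1.0, 0.002, 0.0], [0.0, 0.003, -1.0]]
ft_force: [4.7, -0.8, -2.7]
width: 0.505
t 34.85 p [0.6317 0.0327 0.1454] yaw_toolx 1.5718 toolz [ 0.003  0.    -1.   ] w 0.501 F [ 4.1 -1.  -3.2]
-1.77 [[354.0, 233.0], [380.0, 238.0]]
-1.67 [[354.0, 230.0], [381.0, 232.0]]
-1.57 [[355.0, 226.0], [382.0, 226.0]]
-1.47 [[355.0, 223.0], [382.0, 220.0]]
-1.37 [[354.0, 219.0], [382.0, 214.0]]
```

View pics/c27.png

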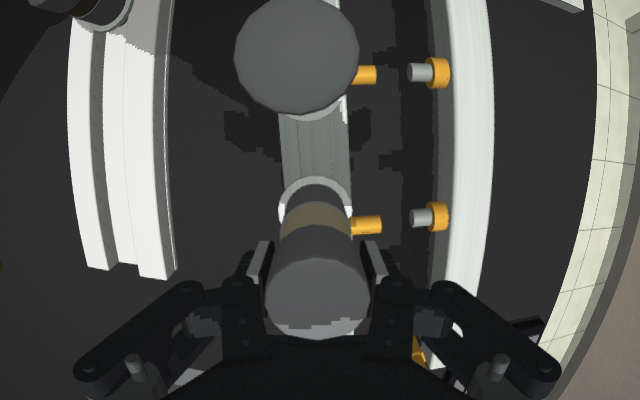

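```bash
python3 -m jog '[{"travel":[0,0,1.5],"turn":0},{"travel":[0,0,0],"turn":0}]' 255|tail -2; python3 -m jog '[{"travel":[0,0,0],"turn":0},{"travel":[0,0,0],"turn":0},{"travel":[0,0,0],"turn":0},{"travel":[0,0,0],"turn":0},{"travel":[0,0,0],"turn":0}]' 0|tail -2;python3 -m jog '[{"travel":[0,0,-20],"turn":0},{"travel":[0,0,-40],"turn":0},{"travel":[0,0,-45],"turn":0},{"travel":[0,0,-20],"turn":0},{"travel":[0,0,0],"turn":0}]' 0|head -2;python3 - <<'E'
from h import *
c=shot('wrist','c28');shot('top','c28t',(190,110,480,290),2.75); s=st(); print(np.round(s['joints'],2))
E
```

```text
ft_force: [4.8, 0.2, -2.1]
width: 0.502
ft_force: [-0.2, 0.7, 0.7]
width: 1.001
clock: 36.05
ee_pos: [0.6323, 0.0322, 0.2721]
t 36.15 p [0.6299 0.0329 0.2681] yaw_toolx 1.5699 toolz [-0.001  0.001 -1.   ] w 1.0 F [ 0.3  0.8 -0.7]
[-0.4   0.72  0.52  1.54 -0.41  0.99  0.24]
```

View pics/c28.png

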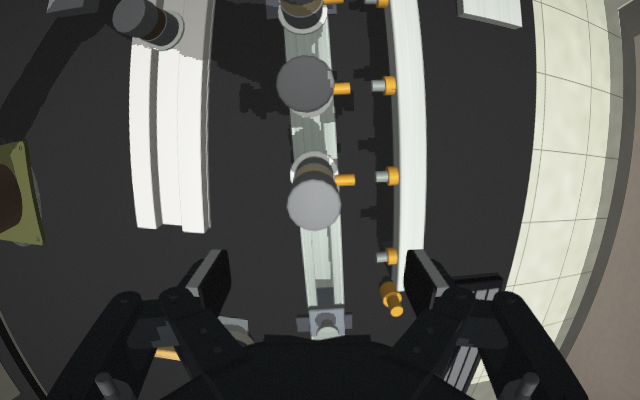

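View pics/c28t.png

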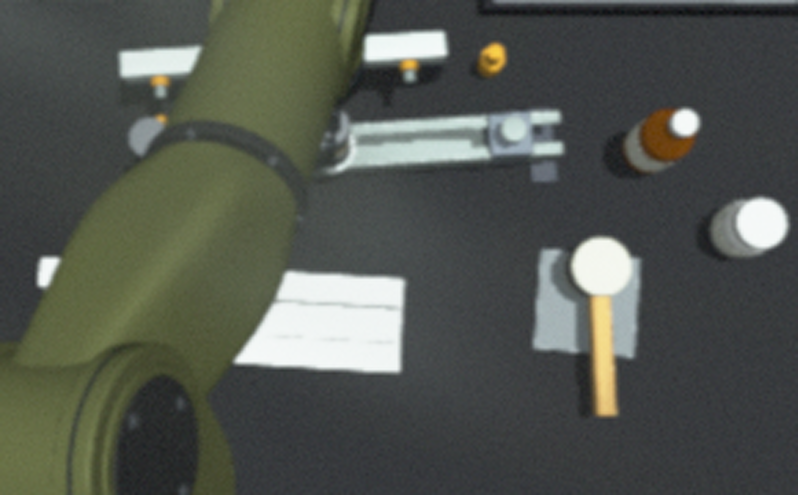

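```bash
python3 - <<'E'
from h import *
a=back('top',[((601.5)/2.75-.5+190,(266.5)/2.75-.5+110)],.058)[0];b=back('top',[((605.5)/2.75-.5+190,(414.5)/2.75-.5+110)],.047)[0]
d=a-b; print(a,b,np.hypot(*d[:2]),np.arctan2(d[1],d[0]))
s=st(); print(np.round(travel([.41,-.27,.27]),1))
E
```

```text
[ 0.49306735 -0.27836952  0.058     ] [ 0.32449679 -0.28163443  0.047     ] 0.16860217677878317 0.01936583128989888
t 36.15 p [0.6299 0.0329 0.2681] yaw_toolx 1.5699 toolz [-0.001  0.001 -1.   ] w 1.0 F [ 0.3  0.8 -0.7]
[-303.1 -219.6   -2. ]
```

```bash
python3 -m jog '[{"travel":[-38,-25,0],"turn":0},{"travel":[-40,-26,0],"turn":0},{"travel":[-40,-26,0],"turn":0},{"travel":[-40,-26,0],"turn":0},{"travel":[-40,-26,0],"turn":0}]' 0|head -2;python3 -m jog '[{"travel":[-40,-26,0],"turn":0},{"travel":[-40,-26,0],"turn":0},{"travel":[-30,-15,0],"turn":0},{"travel":[0,0,0],"turn":-0.14},{"travel":[0,0,0],"turn":-0.14}]' 0|head -2;python3 -m jog '[{"travel":[0,0,0],"turn":-0.14},{"travel":[0,0,0],"turn":-0.14},{"travel":[0,0,0],"turn":-0.14},{"travel":[0,0,0],"turn":-0.14},{"travel":[0,0,0],"turn":-0.14}]' 0|head -2;python3 -m jog '[{"travel":[0,0,0],"turn":-0.14},{"travel":[0,0,0],"turn":-0.14},{"travel":[0,0,0],"turn":-0.14},{"travel":[0,0,0],"turn":-0.14},{"travel":[0,0,0],"turn":-0.05}]' 0|head -2;python3 - <<'E'
from h import *
c=shot('wrist','c29');s=st(); print(np.round(s['joints'],2))
print(proj('wrist',[[.493,-.278,.058],[.459,-.279,.047],[.3245,-.2816,.047]],c).round(0))
E
```

```text
clock: 36.65
ee_pos: [0.4988, -0.1658, 0.2667]
clock: 37.15
ee_pos: [0.4321, -0.2756, 0.2667]
clock: 37.65
ee_pos: [0.433, -0.2742, 0.2666]
clock: 38.15
ee_pos: [0.433, -0.2743, 0.2666]
t 38.2 p [ 0.433  -0.2743  0.2667] yaw_toolx -3.119 toolz [-0.003  0.002 -1.   ] w 1.002 F [ 0.8 -1.7 -0.2]
[ 0.48  0.51 -0.01  1.87  0.    0.76  2.06]
[[311. 227.]
 [311. 196.]
 [311.  80.]]
```

View pics/c29.png

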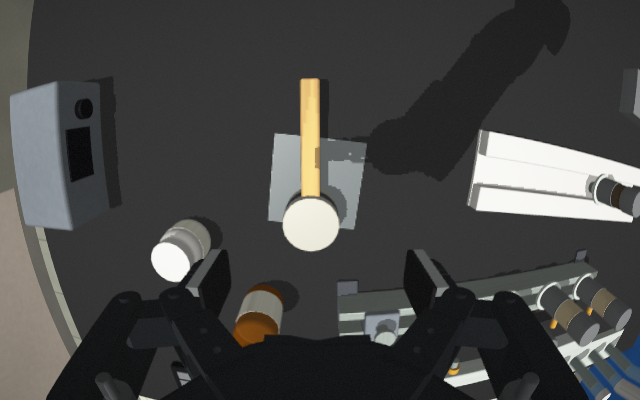

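```bash
python3 - <<'E'
from h import *
c=cam('wrist')
print(back('wrist',[(311,221)],.058,c),back('wrist',[(311,79),(311,197)],.047,c))
# pin and pad
print(back('wrist',[(384,334)],.088,c), back('wrist',[(276,134),(367,143),(355,228),(269,219)],.002,c), back('wrist',[(276,134),(367,143),(355,228),(269,219)],.002,c).mean(0))
print(np.round(travel([.444,-.278,.025]),1))
E
```

```text
[[ 0.48594434 -0.27819502  0.058     ]] [[ 0.32363731 -0.28166382  0.047     ]
 [ 0.45992712 -0.27882892  0.047     ]]
[[ 0.63297848 -0.17967096  0.088     ]] [[ 0.38995936 -0.32569439  0.002     ]
 [ 0.39865684 -0.20860255  0.002     ]
 [ 0.5157252  -0.21783231  0.002     ]
 [ 0.50525626 -0.33623029  0.002     ]] [ 0.45239941 -0.27208988  0.002     ]
[-11.7  -4.5 241.6]
```

```bash
python3 -m jog '[{"travel":[-10.5,-4.5,35],"turn":0},{"travel":[0,0,45],"turn":0},{"travel":[0,0,45],"turn":0},{"travel":[0,0,35],"turn":0},{"travel":[0,0,0],"turn":0}]' 0|head -2;python3 - <<'E'
from h import *
c=shot('wrist','c30');s=st(); print(np.round(travel([.443,-.279,.026]),1))
print(back('wrist',[(311,79)],.047,c))
E
```

```text
clock: 38.7
ee_pos: [0.4409, -0.2769, 0.1034]
t 38.75 p [ 0.4425 -0.278   0.106 ] yaw_toolx -3.1237 toolz [-0.006  0.004 -1.   ] w 1.003 F [-0.1  0.3  0.5]
[-0.9 -1.3 80. ]
[[ 0.34821729 -0.28069591  0.047     ]]
```

View pics/c30.png

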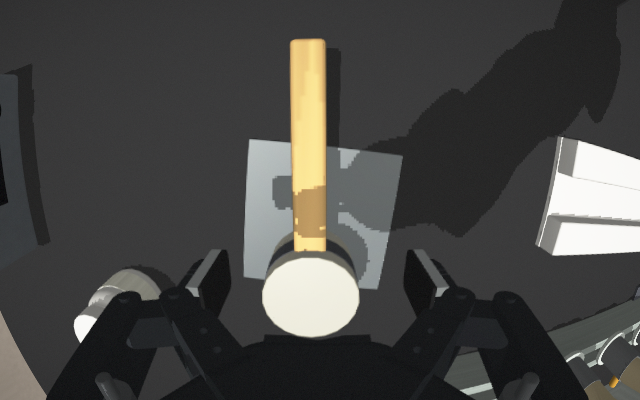

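```bash
python3 - <<'E'
from h import *
c=cam('wrist'); print(back('wrist',[(310,297)],.058,c),back('wrist',[(308,40),(310,248)],.047,c)); s=st()
print(proj('wrist',[[.443,-.279,.034],[.492,-.278,.058]],c))
print(np.round(travel([.443,-.279,.026]),1))
E
```

```text
[[ 0.49205113 -0.28051382  0.058     ]] [[ 0.32514819 -0.28425202  0.047     ]
 [ 0.45951605 -0.28099848  0.047     ]]
t 38.75 p [ 0.4425 -0.278   0.106 ] yaw_toolx -3.1237 toolz [-0.006  0.004 -1.   ] w 1.003 F [-0.1  0.3  0.5]
[[313.44510955 218.63909729]
 [313.6540852  296.99959479]]
[-0.9 -1.3 80. ]
```

Head axis (.492,-.2805). Grasp at (.4435,-.281).

```bash
python3 -m jog '[{"travel":[-1,-3,25],"turn":0},{"travel":[0,0,30],"turn":0},{"travel":[0,0,20],"turn":0},{"travel":[0,0,4],"turn":0},{"travel":[0,0,0],"turn":0}]' 0;python3 - <<'E'
from h import *
c=shot('wrist','c31');s=st(); print(np.round(travel([.4435,-.281,.026]),1))
E
```

```text
clock: 39.25
ee_pos: [0.4462, -0.2827, 0.0303]
orientation: [[-1.0, -0.018, 0.001], [-0.018, 1.0, -0.001], [-0.001, -0.001, -1.0]]
ft_force: [-0.2, 0.0, -0.5]
width: 1.001
t 39.3 p [ 0.4465 -0.2829  0.0308] yaw_toolx -3.1236 toolz [ 0.002 -0.001 -1.   ] w 0.996 F [-0.5 -0.2  0.8]
[3.  1.9 4.8]
```

View pics/c31.png

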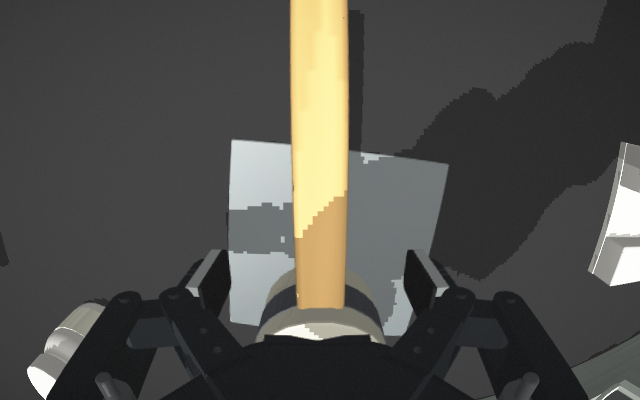

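```bash
python3 -m jog '[{"travel":[2,1.5,4],"turn":0},{"travel":[0,0,0],"turn":0}]' 0|head -2;python3 -m jog '[{"travel":[0,0,0],"turn":0},{"travel":[0,0,0],"turn":0},{"travel":[0,0,0],"turn":0},{"travel":[0,0,0],"turn":0},{"travel":[0,0,0],"turn":0}]' 255;python3 -m jog '[{"travel":[0,0,0],"turn":0},{"travel":[0,0,0],"turn":0},{"travel":[0,0,0],"turn":0},{"travel":[0,0,0],"turn":0}]' 255;python3 - <<'E'
from h import *
c=shot('wrist','c32');
E
```

```text
clock: 39.5
ee_pos: [0.4436, -0.2808, 0.026]
clock: 40.0
ee_pos: [0.4436, -0.2809, 0.0254]
orientation: [[-1.0, -0.018, 0.0], [-0.018, 1.0, -0.0], [-0.0, -0.0, -1.0]]
ft_force: [0.3, 0.5, 1.6]
width: 0.248
clock: 40.4
ee_pos: [0.4436, -0.281, 0.0254]
orientation: [[-1.0, -0.018, 0.0], [-0.018, 1.0, -0.0], [-0.0, -0.0, -1.0]]
ft_force: [-1.1, -0.2, 4.9]
width: 0.254
```

View pics/c32.png

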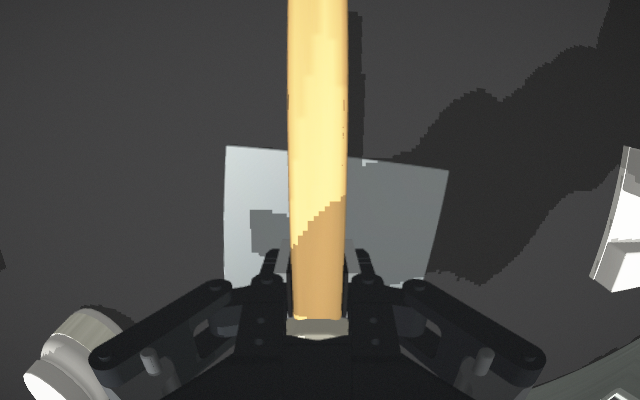

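```bash
python3 -m jog '[{"travel":[0,0,-15],"turn":0},{"travel":[0,0,-40],"turn":0},{"travel":[0,0,-45],"turn":0},{"travel":[0,0,-45],"turn":0},{"travel":[0,0,-35],"turn":0}]' 255;python3 - <<'E'
from h import *
c=shot('wrist','c33');st(); print(np.round(travel([.605,-.177,.2]),1))
E
```

```text
clock: 40.95
ee_pos: [0.4433, -0.2808, 0.2081]
orientation: [[-1.0, -0.018, 0.001], [-0.018, 1.0, -0.0], [-0.001, -0.0, -1.0]]
ft_force: [0.3, -0.2, -3.3]
width: 0.247
t 41.0 p [ 0.4458 -0.2824  0.2127] yaw_toolx -3.1238 toolz [ 0.009 -0.005 -1.   ] w 0.249 F [ 0.4 -0.8  0.7]
[-160.9  102.6   13.6]
```

View pics/c33.png

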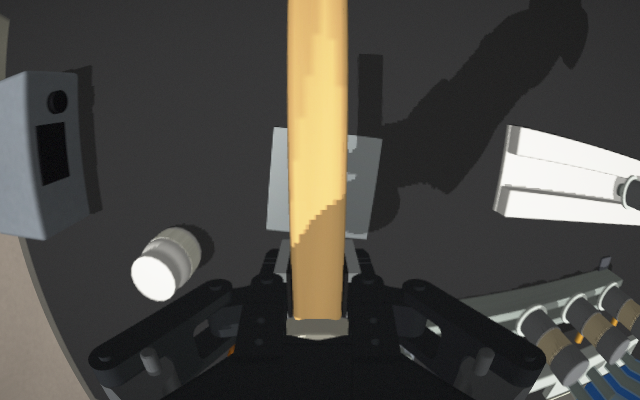

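```bash
python3 - <<'E'
from h import *
c=shot('top','c34',(190,110,400,260),3.8); shot('scene','c34s',(250,130,450,280),4)
S=np.array([.634,.013,.069])
for y in (.21,.115,.02):
    w=[S[0]-y*np.sin(S[2]),S[1]+y*np.cos(S[2]),.173]; print(((proj('top',w,c)-[190,110]+.5)*3.8).round(), ((proj('scene',w)-[250,130]+.5)*4).round())
print(((proj('top',[.4405,.219,.123],c)-[190,110]+.5)*3.8).round())
E
```

```text
[[205. 188.]] [[560. 191.]]
[[329. 179.]] [[459. 219.]]
[[454. 171.]] [[353. 248.]]
[[216. 426.]]
```

View pics/c34.png

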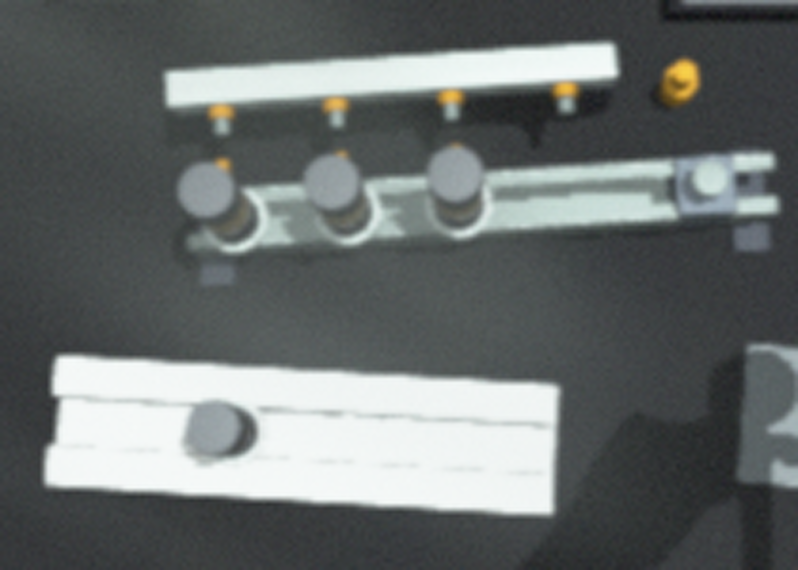

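View pics/c34s.png

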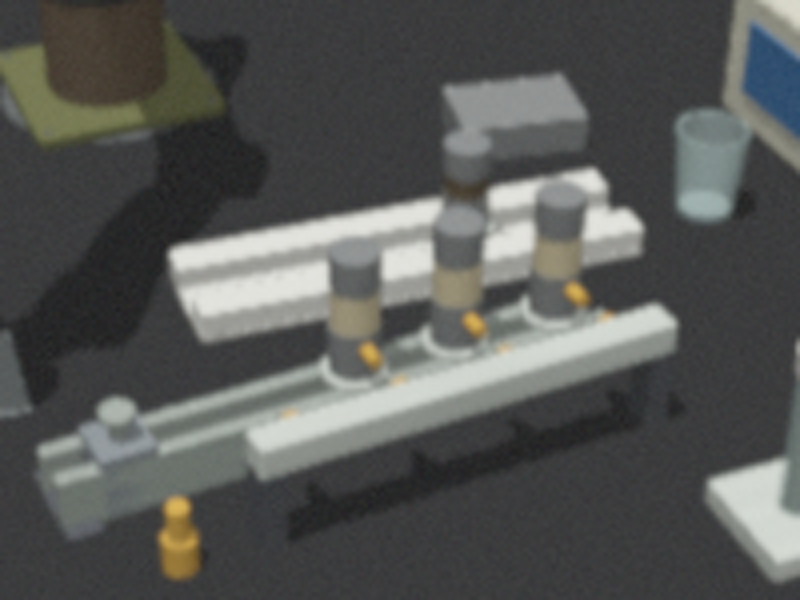

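```bash
python3 -m jog '[{"travel":[-36,23,0],"turn":0},{"travel":[-38,24,0],"turn":0},{"travel":[-36,23,0],"turn":0},{"travel":[-32,20,0],"turn":0},{"travel":[-18,12,0],"turn":0}]' 255|head -2;python3 -m jog '[{"travel":[0,0,0],"turn":0},{"travel":[0,0,0],"turn":0}]' 255|head -2;python3 - <<'E'
from h import *
c=shot('wrist','c35');st(); print(np.round(travel([.605,-.177,.115]),1)); shot('top','c35t',(330,100,480,200),5);shot('scene','c35s',(200,180,360,300),5)
E
```

```text
clock: 41.6
ee_pos: [0.6032, -0.1717, 0.2028]
clock: 41.8
ee_pos: [0.6, -0.1754, 0.203]
t 41.85 p [ 0.5995 -0.1766  0.2034] yaw_toolx -3.1242 toolz [-0.005 -0.    -1.   ] w 0.247 F [-1.   0.1 -3.6]
[-5.9 -0.5 88.4]
```

View pics/c35t.png

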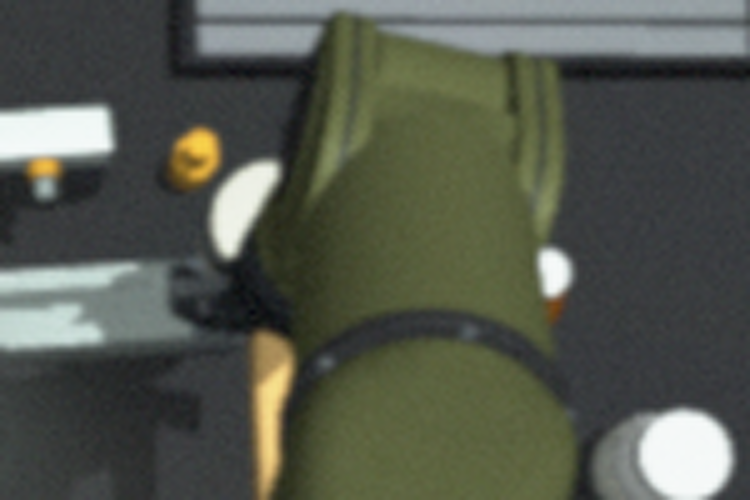

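View pics/c35s.png

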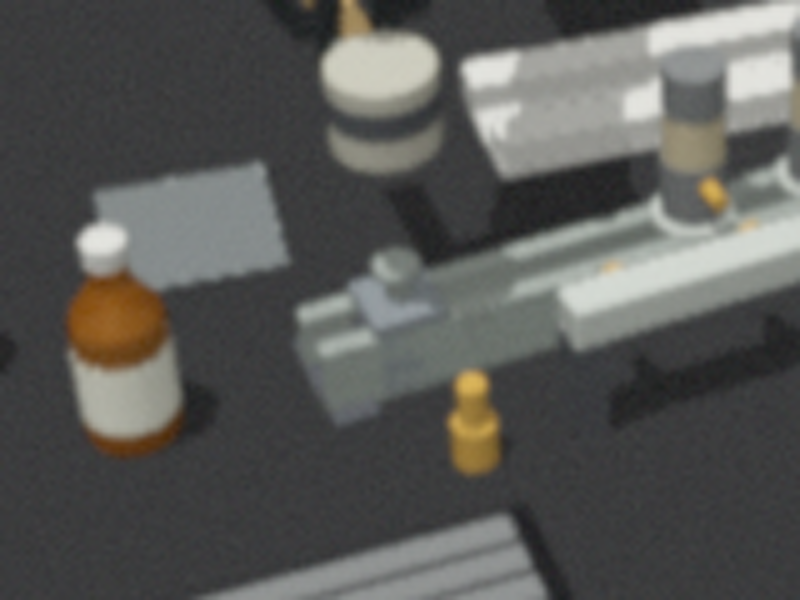

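```bash
python3 - <<'E'
from h import *
s=st();p=s['ee_pos'];h=p+[.0485,.0009,0]
for q in ([h[0],h[1],p[2]-.0234+.056],[h[0],h[1],p[2]-.0234],[.647,-.176,.088],[.647,-.176,.068]): print(np.round(q,3),((proj('scene',q)-[200,180]+.5)*5).round())
E
```

```text
t 41.95 p [ 0.5998 -0.1774  0.2044] yaw_toolx -3.1256 toolz [-0.003 -0.    -1.   ] w 0.249 F [ 0.2  0.6 -3. ]
[ 0.648 -0.177  0.237] [[374.  60.]]
[ 0.648 -0.177  0.181] [[380. 137.]]
[ 0.647 -0.176  0.088] [[391. 256.]]
[ 0.647 -0.176  0.068] [[393. 281.]]
```

```bash
python3 -m jog '[{"travel":[-4,0.5,20],"turn":0},{"travel":[0,0,35],"turn":0},{"travel":[0,0,20],"turn":0},{"travel":[0,0,0],"turn":0},{"travel":[0,0,0],"turn":0}]' 255;python3 - <<'E'
from h import *
shot('scene','c36s',(200,180,360,300),5)
E
```

```text
clock: 42.45
ee_pos: [0.6053, -0.1764, 0.1306]
orientation: [[-1.0, -0.017, -0.0], [-0.017, 1.0, -0.0], [0.0, -0.0, -1.0]]
ft_force: [-0.0, -0.6, -2.9]
width: 0.25
```

View pics/c36s.png

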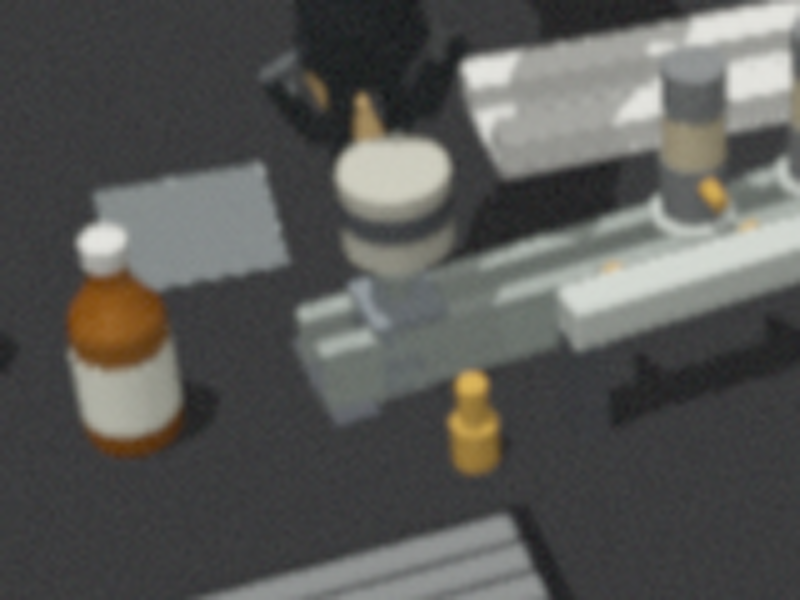

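Head sits right above the cap. Strike down 20 mm past contact (TCP 0.1114 → 0.0914).

```bash
python3 -m jog '[{"travel":[0,0,16],"turn":0},{"travel":[0,0,16],"turn":0},{"travel":[0,0,7],"turn":0},{"travel":[0,0,0],"turn":0}]' 255;python3 - <<'E'
from h import *
shot('scene','c37s',(200,180,360,300),5)
E
```

```text
clock: 42.9
ee_pos: [0.6074, -0.1762, 0.0927]
orientation: [[-1.0, -0.018, 0.004], [-0.018, 1.0, -0.001], [-0.004, -0.001, -1.0]]
ft_force: [1.3, -1.2, -1.3]
width: 0.246
```

View pics/c37s.png

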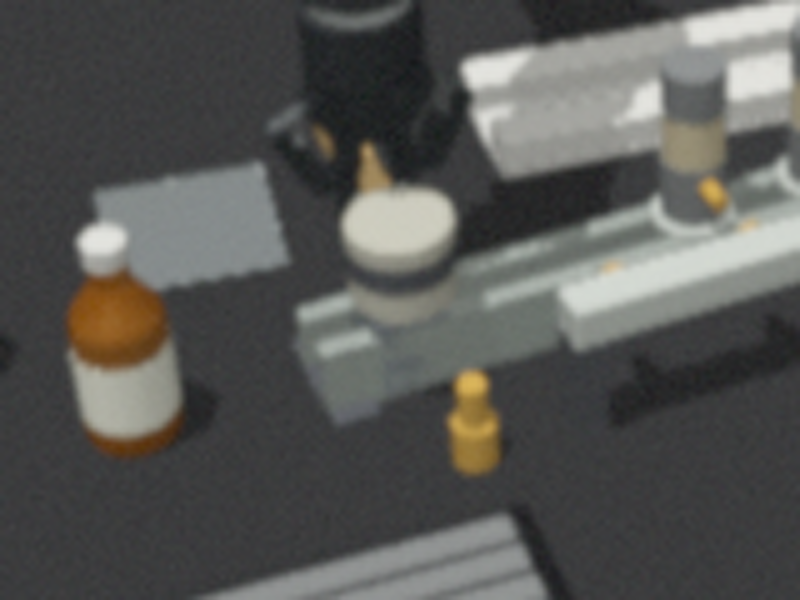

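```bash
python3 -m jog '[{"travel":[0,0,2],"turn":0},{"travel":[0,0,1],"turn":0},{"travel":[0,0,0],"turn":0}]' 255
```

```text
clock: 43.25
ee_pos: [0.6069, -0.176, 0.0911]
orientation: [[-1.0, -0.018, 0.003], [-0.018, 1.0, -0.001], [-0.003, -0.001, -1.0]]
ft_force: [-2.5, 0.4, 12.6]
width: 0.247
```

```bash
python3 -m jog '[{"travel":[0,0,1],"turn":0},{"travel":[0,0,0.5],"turn":0},{"travel":[0,0,0],"turn":0}]' 255; python3 -m jog '[{"travel":[0,0,-15],"turn":0},{"travel":[0,0,-30],"turn":0},{"travel":[0,0,-30],"turn":0},{"travel":[0,0,-30],"turn":0},{"travel":[0,0,-10],"turn":0}]' 255;python3 - <<'E'
from h import *
shot('scene','c38s',(200,180,360,300),5); st(); shot('wrist','c38')
E
```

```text
clock: 43.55
ee_pos: [0.6068, -0.1761, 0.091]
orientation: [[-1.0, -0.018, 0.004], [-0.018, 1.0, -0.001], [-0.004, -0.001, -1.0]]
ft_force: [-6.9, 1.9, 22.7]
width: 0.243
clock: 44.05
ee_pos: [0.607, -0.1758, 0.205]
orientation: [[-1.0, -0.018, 0.005], [-0.018, 1.0, -0.001], [-0.005, -0.001, -1.0]]
ft_force: [0.8, -0.3, -2.6]
width: 0.249
t 44.1 p [ 0.607  -0.1758  0.2051] yaw_toolx -3.1234 toolz [ 0.005 -0.001 -1.   ] w 0.25 F [ 1.9 -0.2 -3.2]
```

View pics/c38s.png

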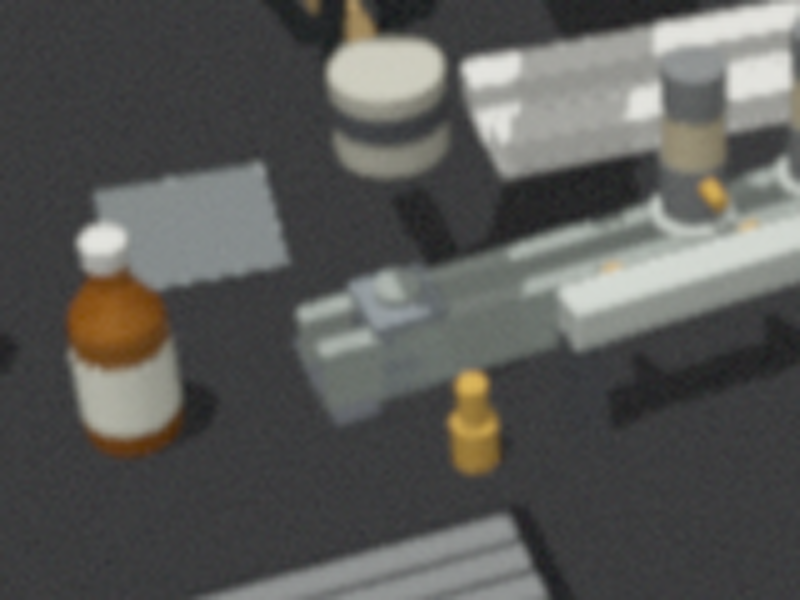

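View pics/c38.png

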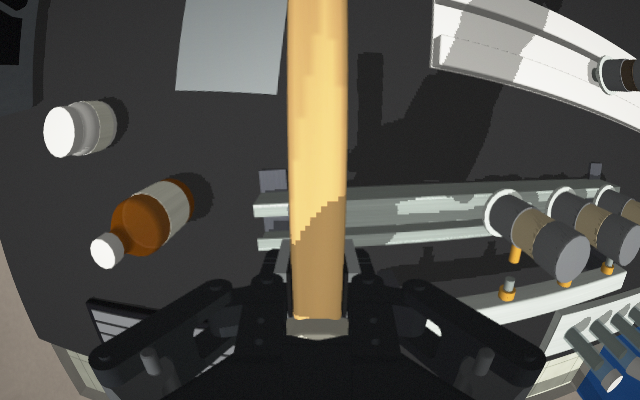

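```bash
python3 - <<'E'
from h import *
print(np.round(travel([.404,-.2745,.2]),1))
E
python3 -m jog '[{"travel":[36,-18,0],"turn":0},{"travel":[42,-20,0],"turn":0},{"travel":[42,-20,0],"turn":0},{"travel":[42,-20,0],"turn":0},{"travel":[38,-18,0],"turn":0}]' 255|head -2;python3 -m jog '[{"travel":[0,0,20],"turn":0},{"travel":[0,0,40],"turn":0},{"travel":[0,0,40],"turn":0},{"travel":[0,0,30],"turn":0},{"travel":[0,0,20],"turn":0}]' 255; python3 -m jog '[{"travel":[0,0,0],"turn":0},{"travel":[0,0,0],"turn":0}]' 255;python3 - <<'E'
from h import *
print(np.round(travel([.404,-.2745,.0254]),1)); shot('scene','c39s',(170,150,330,270),5);shot('top','c39t',(330,100,480,290),3)
E
```

```text
[204.  -95.3   2.6]
clock: 44.65
ee_pos: [0.4039, -0.2751, 0.2002]
clock: 45.15
ee_pos: [0.4054, -0.2736, 0.0483]
orientation: [[-1.0, -0.018, -0.005], [-0.018, 1.0, 0.003], [0.005, 0.003, -1.0]]
ft_force: [-0.3, 0.1, -2.8]
width: 0.251
clock: 45.35
ee_pos: [0.4068, -0.2746, 0.0511]
orientation: [[-1.0, -0.018, -0.002], [-0.018, 1.0, 0.001], [0.002, 0.001, -1.0]]
ft_force: [0.2, -0.2, -2.7]
width: 0.247
[ 2.7  0.1 25.7]
```

View pics/c39s.png

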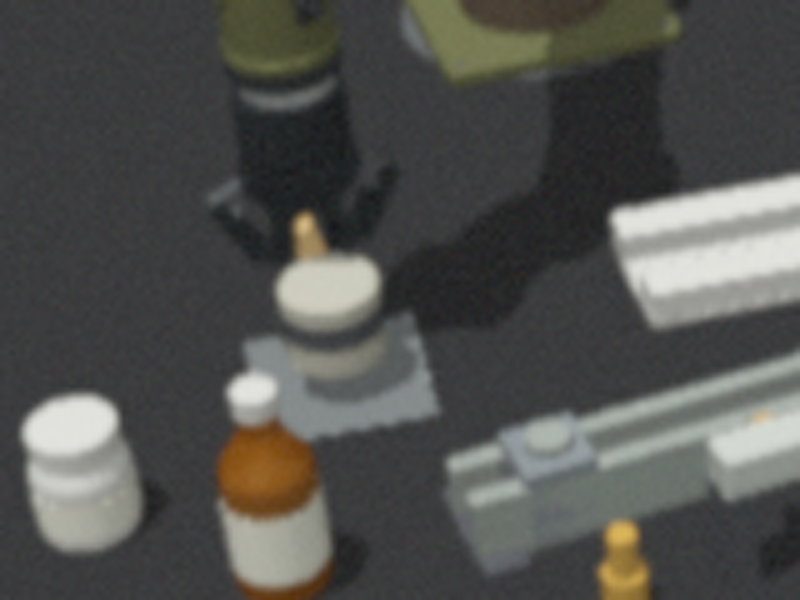

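```bash
python3 -m jog '[{"travel":[1,0,12],"turn":0},{"travel":[1,0,8],"turn":0},{"travel":[0,0,3],"turn":0},{"travel":[0,0,0],"turn":0},{"travel":[0,0,0],"turn":0}]' 255; python3 -m jog '[{"travel":[0,0,2],"turn":0},{"travel":[0,0,0],"turn":0},{"travel":[0,0,0],"turn":0}]' 255
```

```text
clock: 45.95
ee_pos: [0.4055, -0.2751, 0.0287]
orientation: [[-1.0, -0.018, -0.0], [-0.018, 1.0, 0.0], [0.0, 0.0, -1.0]]
ft_force: [0.2, -0.8, -2.4]
width: 0.249
clock: 46.25
ee_pos: [0.4056, -0.2751, 0.0268]
orientation: [[-1.0, -0.018, 0.0], [-0.018, 1.0, 0.0], [-0.0, 0.0, -1.0]]
ft_force: [0.9, -0.0, -4.1]
width: 0.249
```

```bash
python3 -m jog '[{"travel":[0,0,1.5],"turn":0},{"travel":[0,0,0],"turn":0},{"travel":[0,0,0],"turn":0}]' 255;  python3 -m jog '[{"travel":[0,0,0],"turn":0},{"travel":[0,0,0],"turn":0},{"travel":[0,0,0],"turn":0},{"travel":[0,0,0],"turn":0},{"travel":[0,0,0],"turn":0}]' 0; python3 -m jog '[{"travel":[0,0,-15],"turn":0},{"travel":[0,0,-30],"turn":0},{"travel":[0,0,-40],"turn":0},{"travel":[0,0,-40],"turn":0},{"travel":[0,0,-40],"turn":0}]' 0|head -2;  python3 -m jog '[{"travel":[0,0,0],"turn":0},{"travel":[0,0,0],"turn":0}]' 0;python3 - <<'E'
from h import *
shot('scene','c40s',(90,130,450,290),2.2);shot('top','c40t',(190,100,480,290),2.75); shot('wrist','c40')
E
```

```text
clock: 46.55
ee_pos: [0.4056, -0.2752, 0.0254]
orientation: [[-1.0, -0.018, 0.0], [-0.018, 1.0, -0.0], [-0.0, -0.0, -1.0]]
ft_force: [0.2, -0.1, 0.3]
width: 0.25
clock: 47.05
ee_pos: [0.4056, -0.2751, 0.0253]
orientation: [[-1.0, -0.018, 0.0], [-0.018, 1.0, 0.0], [-0.0, 0.0, -1.0]]
ft_force: [0.6, 0.1, -0.1]
width: 1.002
clock: 47.55
ee_pos: [0.4051, -0.2749, 0.1918]
clock: 47.75
ee_pos: [0.4058, -0.2753, 0.1911]
orientation: [[-1.0, -0.018, 0.002], [-0.018, 1.0, -0.001], [-0.002, -0.001, -1.0]]
ft_force: [-0.3, 0.2, -0.5]
width: 1.002
```

View pics/c40s.png

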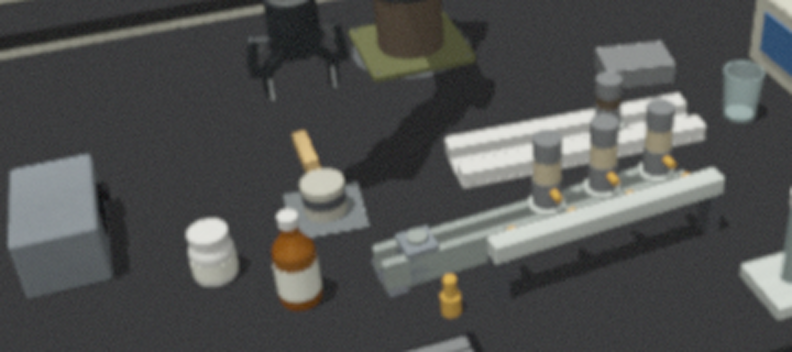

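View pics/c40.png

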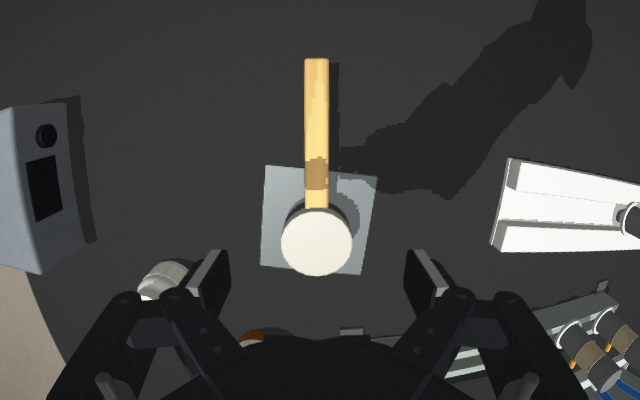

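View pics/c40t.png

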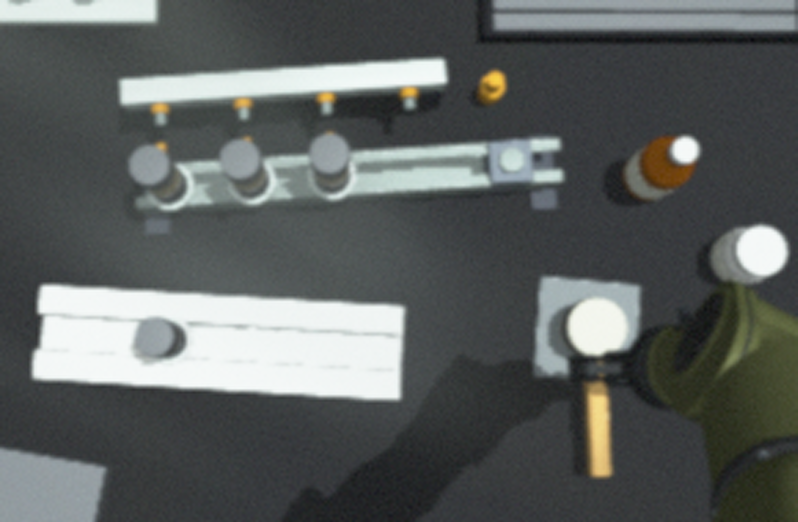

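```bash
python3 - <<'E'
from h import *
c=cam('top'); print(back('top',[((597.5)/2.75-.5+190,(326.5)/2.75-.5+100)],.058,c)); st()
print(sign_off())
E
```

```text
[[ 0.45570305 -0.27292791  0.058     ]]
t 47.9 p [ 0.4047 -0.2746  0.1891] yaw_toolx -3.1233 toolz [-0.002  0.001 -1.   ] w 1.003 F [ 0.8 -0.2  0.4]
the job is handed in; nothing more can be done
None
```

The gas-trap change is finished and handed in at about 48 s of the 208 s allowed; the sign-off gave no verdict.

- **Old cartridge:** I turned it loose, lifted it out and hung it upright in the rack groove.
- **New cartridges:** three were in the rack. They are now on stations 0, 1 and 2, turned a quarter and released, so station 3 stays empty. Just before the lock pin was driven, the top camera showed their tops within about 2 mm of where they should be, and all three ports faced their nipples.
- **Lock pin:** I pressed it down with the mallet until it stopped at about 20 mm (the force then rose to roughly 23 N). The scene camera showed the cap at its fully-down height.
- **Mallet:** something knocked it about 5 cm aside during the run, so I located it again before gripping it. It stands upright on its head, about 3 mm from the pad's centre.
- **Bystanders:** the last pictures show none of them visibly moved, though I did not measure them.

No check failed. The only disagreements were 1–4 mm offsets between camera views, which I corrected for with the wrist camera when inserting the cartridges.

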